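# Load the analyser's sloped puck feeder

### The job

Load the X-ray analyser's feeder with every sample puck that lies on the bench: lever up the snug chute cover with the flat blade from the tray (bring it up with the blade, not with the fingers) and swing it fully open, then put the pucks into the loading bay and push them down the sloped chute until the first rests against the escapement stop and the others close up behind it without gaps. Then shut the cover again fully and have the blade lying flat back in its tray; leave the other things on the bench where they are.

Things in the scene. Friction and masses are not known exactly. Their poses are not given: they have to be found in the camera images.
- chute: Sloped aluminium feed chute, fixed, joined to the white analyser on the right. Origin: on its floor, mid-width, at the face of the escapement stop (steel blade 30 wide, 30 high at the lower end). x runs uphill along the floor (12 degrees, roughly to the robot's left), y across it to the robot's side, z square to the floor. The figures below (mm) are in this frame. Trough walls y = +-46 to +-50, to z = 38.
- channel (a point): On the chute floor at x = 100. From x = 0 to 200 guide rails leave a channel 65 wide; over it lips at z = 33 to 37 leave an open slot 48 wide: no puck goes in from above there, but a finger can follow one down. Pucks lie still by friction; about 1 N pushes one. Against the stop a puck's centre is at x = 30, the next at 90, then 150. A black head bridges the chute at x = -40 to 10, z = 38 to 56.
- bay (a point): On the chute floor in the loading bay, x = 262, y = 0: a good place for a puck's centre. The bay is 92 wide from x = 223 to the end wall (x = 336, 38 high), open above when the cover is open; flares from x = 223 to 196 lead down into the channel. The analyser's body, 190 high (225 with its lid), begins about 100 beyond the stop.
- seam (a point): Middle (in height) of the mouth of the gap under the shut cover's free edge, half-way along it: x = 177, y = 64, z = 35.5. The gap is 9 high between the fixed flange (y = 50 to 64, top at z = 31, underside 27) and the cover's underside (z = 40), along the whole chute. A thin blade goes in 14 deep before it meets the trough wall. Does not move with the cover.
- hinge (a point): Middle of the cover's hinge axis, which runs along the chute's x at y = -56, z = 40.
- cover (a joint): Opening of the clear chute cover, rad: 0 shut, 1.75 fully open (end stop, leaning a little back from the robot). A panel 4 thick, x = 14 to 340, 120 from hinge to free edge; a dark strip 16 wide on top of that edge makes it 8 thick. Shut, its underside is at z = 40. The stiff hinge holds it at any angle; 2 N at the free edge move it.
- cover_edge (a point): Point on the lower corner of the cover's free edge, half-way along its length (chute frame when shut: x = 177, y = 64, z = 40 mm). Moves with the cover; its x axis is along the hinge, its y points from the hinge to the free edge.
- blade_handle (a point): The flat lever blade (loose, 90 g), which starts lying flat in the tray: a black handle 100 mm long, 18 wide, 20 high, and a flat steel blade 22 wide, 3 thick. This point is at half height in the handle near the centre of mass, 30 mm behind the handle's front end and 70 mm before its back end; x points along the blade to its tip, z up as it lies.
- blade_tip (a point): Middle of the steel blade's tip, 110 mm ahead of blade_handle on the same axis; the blade's thickness is 3 mm, centred here.
- tray: Shallow steel tray (fixed), 260 mm long (its x), 120 wide (its y), rim 14 high, floor and walls 4 thick, on the robot's left. Origin under its centre, on the bench. The blade lies in it with its tip roughly along the tray's +x, the handle's underside 4 mm above the bench.
- puck1_mid (a point): Centre of a sample puck: a plain off-white moulded disc, 60 mm in diameter, 28 mm thick, about 100 g, lying flat on the bench at the start (centre 14 mm up). All pucks are alike. Two or three of the four are there; the state gives None for the others.
- puck2_mid (a point): Centre of a sample puck: a plain off-white moulded disc, 60 mm in diameter, 28 mm thick, about 100 g, lying flat on the bench at the start (centre 14 mm up). All pucks are alike. Two or three of the four are there; the state gives None for the others.
- puck3_mid (a point): Centre of a sample puck: a plain off-white moulded disc, 60 mm in diameter, 28 mm thick, about 100 g, lying flat on the bench at the start (centre 14 mm up). All pucks are alike. Two or three of the four are there; the state gives None for the others.
- puck4_mid (a point): Centre of a sample puck: a plain off-white moulded disc, 60 mm in diameter, 28 mm thick, about 100 g, lying flat on the bench at the start (centre 14 mm up). All pucks are alike. Two or three of the four are there; the state gives None for the others.
- tape: Roll of clear tape, 70 mm across, 28 mm high, with a hole, among the pucks: a bystander, to be left where it is. Origin at the centre of its underside.
- pen: Marker pen lying, 130 mm: a bystander, to be left where it is. Origin at the centre of its underside.
- jar: Jar with lid, 68 mm across, 85 mm high: a bystander, to be left where it is. Origin at the centre of its underside.
- wash_bottle: Upright white bottle, 68 mm across, 170 mm high: a bystander, to be left where it is. Origin at the centre of its underside.
- beaker: Glass beaker, 76 mm across, 95 mm high: a bystander, to be left where it is. Origin at the centre of its underside.
- dish: Flat glass dish, 90 mm across, 20 mm high: a bystander, to be left where it is. Origin at the centre of its underside.
- caliper: Caliper lying flat, 200 mm long: a bystander, to be left where it is. Origin at the centre of its underside.
Not all that is in view belongs to the job. Leave any black or brown look-alike of the part that bears puck3_mid alone.

How it is judged:
By the outcome, as a careful person would: the job done as asked, in the order asked, and still so for the second after the job is handed in, with the robot touching nothing.
Of puck1, puck2, puck3, puck4 only 2 to 3 are there at a start; the rules pass over those that are not, and their reading is None.
At some moment in a run one of puck1, puck2, puck3, puck4 may be knocked a few centimetres aside while the robot is not near it.
It also fails if it takes over 210 s, if anything falls off the work surface, if the arm or the gripper's body presses on something with over 40 N, if the wrist force passes 120 N, or if a joint passes its speed limit or range.

### The arm

A 6-joint arm with a two-finger parallel gripper is mounted at the origin on the work surface. World frame = base frame: x ahead of the robot, y to its left, z up, the work surface at z = 0. Lengths are in m, angles in degrees, forces in N, time in s.
With the tool pointing down it reaches from about 0.375 to 0.9 m from the base axis. Payload 3.1 kg.
Tool frame: the origin (TCP) lies on the front face of the gripper's body, between the roots of the fingers; the fingertips stand 70 mm ahead of it and the grasp point (between the pads) lies 51 mm ahead of it (bot.tip_extent is the distance from the TCP to the fingertips, in m); z points along the fingers, x is the direction in which the jaws open and shut, and the axes are right-handed (so a half turn about z gives the same grasp; the last joint's range is limited). The gripper opens to 87 mm and grips with 3 to 60 N. Pads are 19 mm wide; open, the fingers measure 117 mm over their backs; the gripper's body (75 mm by 190 mm) begins 51 mm behind the grasp point.
Start: joints at [65.747, 30.224, 82.088, -0, 67.689, -10.227], TCP at [0.151, 0.606, 0.292] pointing down, gripper open.
Joint ranges: [-176.69, 176.69], [-43.24, 126.21], [12.49, 139.97], [-82, 262], [0, 151.66], [-163.58, 163.58]. Speed limits (degrees/s): [159.86, 159.86, 180, 180, 180, 180].

### API

Orientations are given as a 3x3 rotation matrix whose columns are the frame's x, y, z axes.
In Python, from rig import bot, viewer, ticket gives the robot as it stands. The module is installed in compiled form; this text tells all that it offers.
- The arm moves only by the tool arm_command, never from a script. Its argument "targets" is a list of rows, each an object with "rot": the turn, a rotation vector about the tool's x, y, z in degrees, a list of three; "offset": the shift along the tool's x, y, z in cm, a list of three; "gripper": the closure, from 0 (fully open) to 1 (shut). A call has 1 to 8 rows; each row is the pose to reach, as a shift and turn from the pose commanded when the call began, along the tool's axes at that moment; what a row does not reach only later rows make up. A row lasts 1/10 s, in which the tool goes at most 50 mm and 8.59 degrees, less where a joint would pass 70% of its speed; a pose out of reach is approached as far as the arm can. A call with a gripper value outside its range is refused whole. The fingers move at their own pace and stop on an object; the grip force is fixed at half the most. Time passes only in rows, so rows that repeat a pose let the fingers close. It gives the time, the measured TCP pose, the force and the opening at its end, in the units of the state.
- bot.read_state(): the state, without advancing time (a new reading comes with each control period).
- viewer.capture(name): name is "scene" or "top"; returns a dict with "frame" (480x640x3 uint8, red, green, blue), "fx", "fy", "cx", "cy" (pixels), "view" (4x4, takes a point from world to camera coordinates). Camera axes: x right, y down, z forward; pixel columns grow to the right and rows downward; lengths in m; the calibration is good to about 2 mm. A picture is of the moment at which its call begins. There is no depth.
- ticket.hand_in(): hands the job in, once; it reports no verdict.
The state is a dict: "time_s": time; "joint_positions": joint angles; "qvel": joint speeds; "tau": joint torques, N m; "position": TCP position; "tcp_rot": TCP orientation; "force": force on the tool from outside, world axes, zero at the start; "moment": the same for the moment, N m; "opening": opening from 0.0 (shut) to 1.0 (fully open).
Only numpy, scipy, OpenCV 4.12 (cv2) and the standard library are available. Lean on these libraries where they do the work, as an engineer would, in place of code of your own. Each camera call takes 0.05 s, during which the arm holds its last target. There are 200 camera calls.

## Working session

There is one attempt and no reset: what is moved stays moved. The work goes in short steps, Python scripts to look and compute and a tool call to move; the robot and the scene stay as the last step left them, time stands still between calls to the robot, and variables do not carry over. Pictures are saved under pics/ and viewed, about 12 in all and at most 16, crops included, and the job is handed in when it is done.

Besides the shell and the picture viewer there is one more tool, called after ">>>" as name([rows], argument=value, ...), one row to a line, values as JSON. arm_command: Moves the arm, as the interface text tells. Its arguments: {"type":"object","properties":{"targets":{"type":"array"}},"required":["targets"]}

```bash
ls; mkdir -p pics; cat > h.py <<'E'
import numpy as np, cv2
from rig import bot, viewer, ticket
def cap(name,out=None):
    d=viewer.capture(name); d['frame']=np.ascontiguousarray(d['frame'])
    if out: cv2.imwrite('pics/'+out,d['frame'][:,:,::-1])
    np.save('cal_'+name+'.npy',{k:v for k,v in d.items() if k!='frame'},allow_pickle=True)
    return d
def cal(name): return np.load('cal_'+name+'.npy',allow_pickle=True).item()
def px2w(c,u,v,z):
    V=np.array(c['view']);R=V[:3,:3];t=V[:3,3];o=-R.T@t
    r=R.T@np.array([(u-c['cx'])/c['fx'],(v-c['cy'])/c['fy'],1]);return o+r*(z-o[2])/r[2]
def w2px(c,p):
    V=np.array(c['view']);q=V[:3,:3]@np.asarray(p)+V[:3,3];return np.array([c['fx']*q[0]/q[2]+c['cx'],c['fy']*q[1]/q[2]+c['cy']])
def tri(obs):
    A=[];b=[]
    for c,u,v in obs:
        V=np.array(c['view']);R=V[:3,:3];o=-R.T@V[:3,3]
        r=R.T@np.array([(u-c['cx'])/c['fx'],(v-c['cy'])/c['fy'],1]);r/=np.linalg.norm(r)
        P=np.eye(3)-np.outer(r,r);A.append(P);b.append(P@o)
    return np.linalg.solve(sum(A),sum(b))
E
python3 - <<'E'
from h import *
for n in('scene','top'):
    d=cap(n,n+'0.png');V=d['view'];print(n,d['fx'],d['cx'],d['cy'],(-V[:3,:3].T@V[:3,3]).round(3),V[:3,:3].round(3).tolist())
s=bot.read_state();print(s['time_s'],s['position'],np.round(s['tcp_rot'],3).tolist(),s['opening'])
E
```

```text
pics
scene 539.1525440988444 315.25174773166555 241.80711423727138 [1.223 0.68  0.841] [[-0.688, 0.726, 0.001], [0.438, 0.416, -0.797], [-0.579, -0.548, -0.604]]
top 448.2325332736467 325.46567183264295 235.94903203015514 [0.432 0.    1.035] [[0.004, -1.0, -0.031], [-0.995, -0.001, -0.104], [0.104, 0.031, -0.994]]
0.1 [0.15121487 0.60587156 0.29135037] [[0.242, 0.97, -0.001], [0.97, -0.242, -0.002], [-0.002, -0.0, -1.0]] 0.9985074342136728
```

View pics/scene0.png

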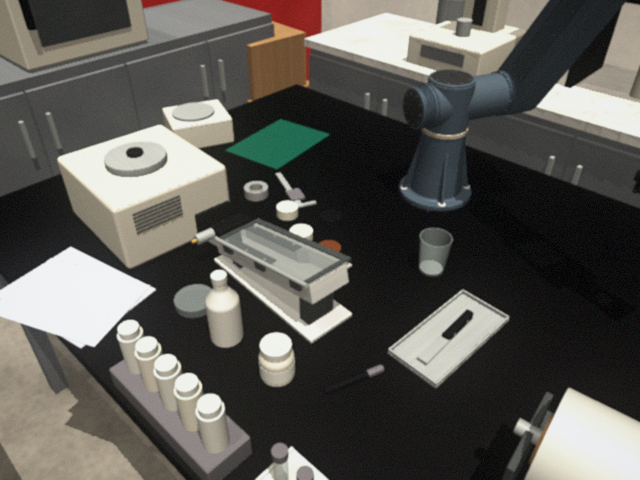

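View pics/top0.png

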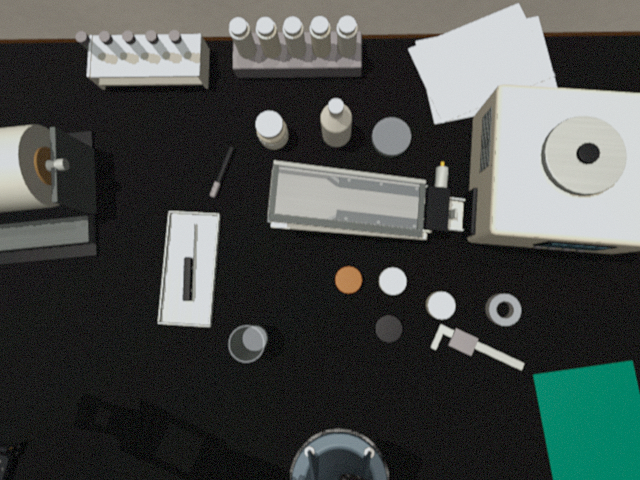

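White pucks seem to be at top (393,281) and (441,306). The ring at (504,310) is the tape, and (349,280) brown and (389,328) black are look-alikes. I'll confirm this in enlarged crops.

```bash
python3 - <<'E'
import cv2
a=cv2.imread('pics/top0.png');b=cv2.imread('pics/scene0.png')
cv2.imwrite('pics/c1.png',cv2.resize(a[150:350,260:526],None,fx=3,fy=3,interpolation=cv2.INTER_CUBIC))
s=cv2.resize(b[205:345,195:365],None,fx=4,fy=4,interpolation=cv2.INTER_CUBIC)
cv2.imwrite('pics/c2.png',s)
t=cv2.resize(a[200:335,150:230],None,fx=4,fy=4,interpolation=cv2.INTER_CUBIC);print(t.shape)
t2=cv2.resize(b[285:390,385:515],None,fx=3.6,fy=3.6,interpolation=cv2.INTER_CUBIC);print(t2.shape)
import numpy as np
o=np.zeros((540,320+t2.shape[1],3),np.uint8);o[:,:320]=t;o[:t2.shape[0],320:]=t2
cv2.imwrite('pics/c3.png',o);print(o.shape)
E
```

```text
(540, 320, 3)
(378, 468, 3)
(540, 788, 3)
```

View pics/c1.png

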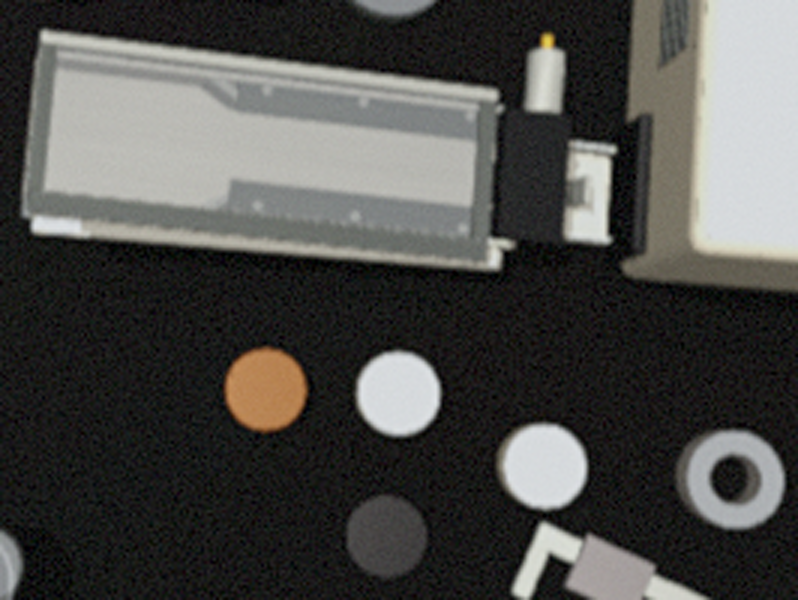

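View pics/c2.png

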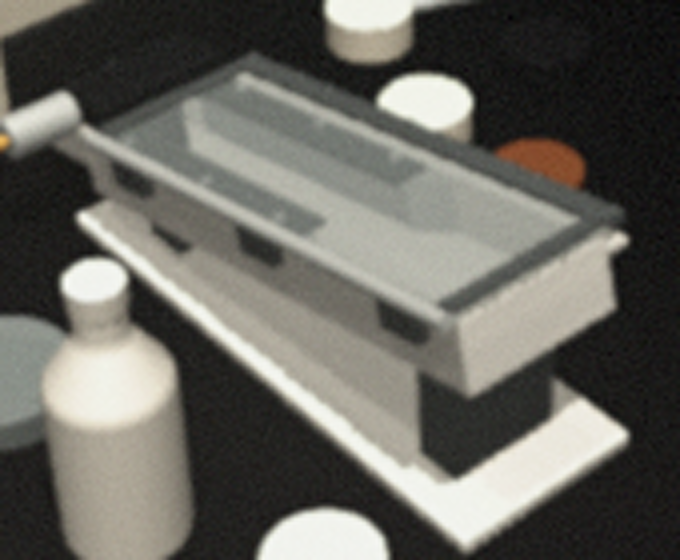

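View pics/c3.png

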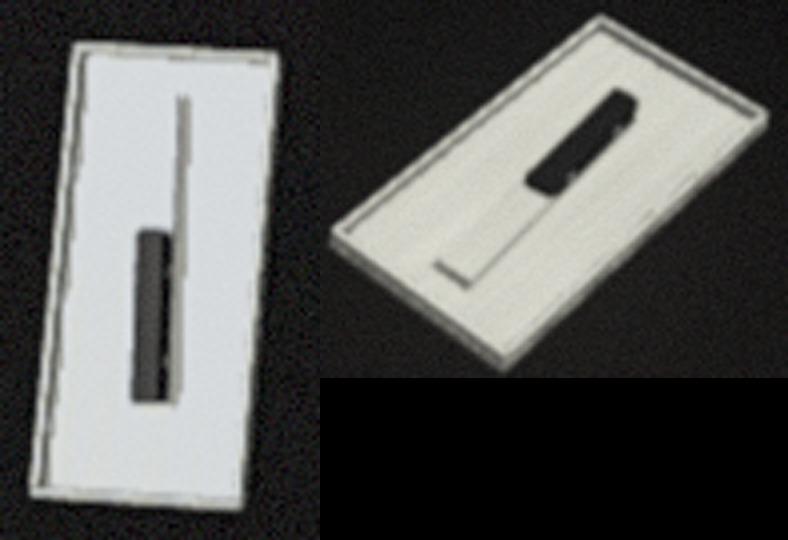

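The crops confirm that the two off-white pucks are at top (392.7,281) and (441,305.3). The ring is the tape, and the brown and black discs are the decoys. In c1 the cover's free edge runs (23,217)–(490,243). In c3 the handle's top face runs (148,230)–(148,403). Next I fit the poses.

```bash
cat >> h.py <<'E'
def chR(yaw,p=np.radians(12)):
    from scipy.spatial.transform import Rotation as Ro
    return Ro.from_euler('zyx',[yaw,-p,0]).as_matrix()
E
python3 - <<'E'
from h import *
from scipy.optimize import least_squares
T,S=cal('top'),cal('scene')
c1=lambda u,v:(260+(u+.5)/3-.5,150+(v+.5)/3-.5)
c2=lambda u,v:(195+(u+.5)/4-.5,205+(v+.5)/4-.5)
ob=[(T,c1(23,217),(340,64,48)),(T,c1(490,243),(14,64,48)),(S,c2(625,210),(340,64,48)),(S,c2(255,52),(14,64,48)),(S,c2(445,305),(340,-56,44)),(T,c1(40,40),(340,-56,44))]
def f(q): 
    R=chR(q[3]);return np.concatenate([w2px(c,q[:3]+R@(np.array(p)/1e3))-uv for c,uv,p in ob])
r=least_squares(f,[.6,-.15,.08,1.57],loss='soft_l1');print(r.x,np.degrees(r.x[3]),r.fun.reshape(-1,2).round(2).tolist())
np.save('chute.npy',r.x)
for n,(u,v) in dict(pA=(392.7,281),pB=(441,305.3)).items(): print(n,px2w(T,u-.3,v-.3,.028).round(4))
c3=lambda u,v:(150+(u+.5)/4-.5,200+(v+.5)/4-.5)
c3s=lambda u,v:(385+(u-320+.5)/3.6-.5,285+(v+.5)/3.6-.5)
print('hf',px2w(T,*c3(150,230),.024),'hb',px2w(T,*c3(147,403),.024))
print('tip',px2w(S,*c3s(453,270),.0155))
for n,p in dict(tl=(75,43),tr=(277,53),bl=(32,495),br=(243,508)).items(): print(n,px2w(T,*c3(*p),.014).round(4))
for n,p in dict(hbL=(606,90),hfL=(527,185)).items(): print(n,px2w(S,*c3s(*p),.024).round(4))
# overlay
q=r.x;R=chR(q[3])
im=cv2.imread('pics/scene0.png');tp=cv2.imread('pics/top0.png')
for img,c in((im,S),(tp,T)):
    def L(a,b,col):cv2.line(img,*[tuple(np.round(w2px(c,q[:3]+R@(np.array(p)/1e3))*8).astype(int).tolist()) for p in(a,b)],col,1,cv2.LINE_AA,3)
    for z,col in((40,(0,0,255)),):
        L((14,64,z),(340,64,z),col);L((340,64,z),(340,-56,z),col);L((340,-56,z),(14,-56,z),col)
    L((-40,46,56),(10,46,56),(0,255,0));L((10,46,56),(10,-46,56),(0,255,0));L((0,64,31),(340,64,31),(255,0,0));L((0,15,30),(0,-15,30),(0,255,255))
o=np.vstack([cv2.resize(tp[150:250,255:485],None,fx=3.3,fy=3,interpolation=3),cv2.resize(im[205:300,195:365],(759,300),interpolation=3)])
print(o.shape);cv2.imwrite('pics/ov.png',o)
E
```

```text
[ 0.59403047 -0.19799374  0.09732577  1.47289482] 84.39065707831533 [[-0.3, 0.0], [4.71, 7.13], [-0.17, 6.92], [-1.55, -16.22], [0.56, 0.45], [-0.78, -0.48]]
pA [ 0.4374 -0.1182  0.028 ]
pB [ 0.3845 -0.2237  0.028 ]
hf [0.48902466 0.34679987 0.024     ] hb [0.39137285 0.34491789 0.024     ]
tip [0.56675942 0.34694257 0.0155    ]
tl [0.5985 0.3984 0.014 ]
tr [0.5925 0.2796 0.014 ]
bl [0.3389 0.4124 0.014 ]
br [0.3325 0.2913 0.014 ]
hbL [0.3952 0.3373 0.024 ]
hfL [0.493  0.3453 0.024 ]
(600, 759, 3)
```

View pics/ov.png

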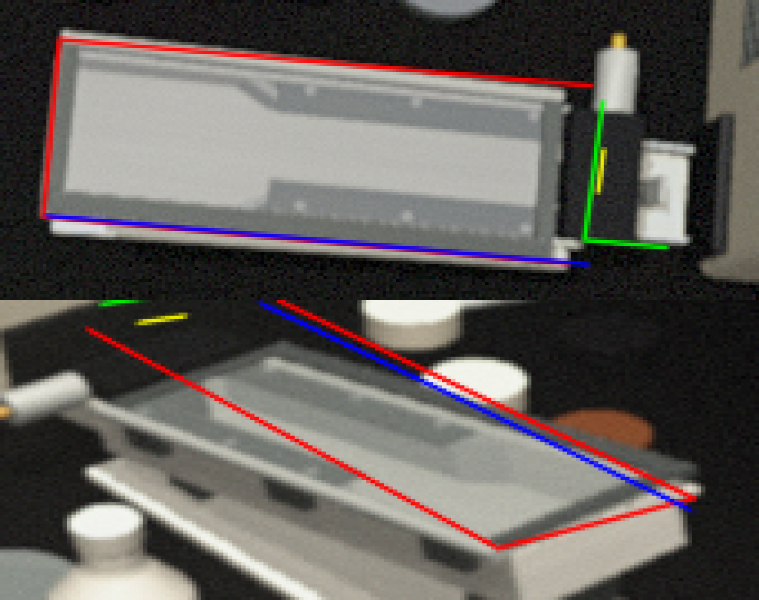

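```bash
python3 - <<'E'
from h import *
T,S=cal('top'),cal('scene')
c1=lambda u,v:(260+(u+.5)/3-.5,150+(v+.5)/3-.5)
c2=lambda u,v:(195+(u+.5)/4-.5,205+(v+.5)/4-.5)
P={}
for n,a,b in(('A',c1(23,217),c2(625,210)),('B',c1(490,243),c2(255,52)),('H',c1(40,40),c2(445,305)),('G',c1(498,98),c2(85,133))):
    p=tri([(T,*a),(S,*b)]);P[n]=p;print(n,p.round(4),(w2px(T,p)-a).round(1),(w2px(S,p)-b).round(1))
d=P['A']-P['B'];print(np.linalg.norm(d),np.degrees(np.arcsin(d[2]/np.linalg.norm(d))),np.linalg.norm(P['A']-P['H']))
print(S['view'],T['view'],S['fy'],T['fy'])
for n,z in(('pA',.028),('pB',.028)):pass
for uv in((425,102),(370,15)): print(px2w(S,*c2(*uv),.028).round(4))
E
```

```text
A [0.5519 0.1438 0.1532] [-0.1  0.1] [-0.2 -0. ]
B [ 0.537  -0.17    0.0959] [-2.5  2.2] [-2.8 -0.5]
H [0.6712 0.1332 0.1585] [ 0.1 -0.1] [0.2 0. ]
G [ 0.6477 -0.1853  0.0847] [ 0.2 -0.2] [0.2 0. ]
0.31938993384574826 10.33307583646423 0.11987812318449823
[[-6.88148495e-01  7.25569661e-01  5.62354286e-04  3.47560463e-01]
 [ 4.37788506e-01  4.15827441e-01 -7.97137857e-01 -1.48112756e-01]
 [-5.78612887e-01 -5.48303025e-01 -6.03797086e-01  1.58870167e+00]
 [ 0.00000000e+00  0.00000000e+00  0.00000000e+00  1.00000000e+00]] [[ 0.00423188 -0.99952032 -0.03067923  0.02993993]
 [-0.99454062 -0.00100803 -0.10434533  0.53748134]
 [ 0.10426435  0.03095332 -0.99406782  0.98392282]
 [ 0.          0.          0.          1.        ]] 539.1525440988444 448.2325332736467
[ 0.4335 -0.1188  0.028 ]
[ 0.3876 -0.2169  0.028 ]
```

Euler order was extrinsic, so I fix it to intrinsic and refit.

```bash
sed -i "s/'zyx'/'ZYX'/" h.py
cat > fit.py <<'E'
from h import *
from scipy.optimize import least_squares
T,S=cal('top'),cal('scene')
c1=lambda u,v:(260+(u+.5)/3-.5,150+(v+.5)/3-.5)
c2=lambda u,v:(195+(u+.5)/4-.5,205+(v+.5)/4-.5)
ob=[(T,c1(23,217),(340,64,48)),(T,c1(492,243),(14,64,48)),(S,c2(625,210),(340,64,48)),(S,c2(253,52),(14,64,48)),(S,c2(445,305),(340,-56,44)),(T,c1(40,40),(340,-56,44))]
def f(q): 
    R=chR(q[3]);return np.concatenate([w2px(c,q[:3]+R@(np.array(p)/1e3))-uv for c,uv,p in ob])
r=least_squares(f,[.6,-.15,.04,1.5]);print(r.x,np.degrees(r.x[3]),r.fun.reshape(-1,2).round(2).tolist())
np.save('chute.npy',r.x)
q=r.x;R=chR(q[3]);print(R.round(4).tolist())
for n,p in dict(seam=(177,64,35.5),bay=(262,0,0),hinge=(177,-56,40),stop=(0,0,0)).items(): print(n,(q[:3]+R@(np.array(p)/1e3)).round(4))
im=cv2.imread('pics/scene0.png');tp=cv2.imread('pics/top0.png')
hc=np.array([.4605,.3460,.014]);hd=np.array([1,.01,0.]);hd/=np.linalg.norm(hd);hn=np.array([-hd[1],hd[0],0])
for img,c in((im,S),(tp,T)):
    def LW(a,b,col):cv2.line(img,*[tuple(np.round(w2px(c,p)*8).astype(int).tolist()) for p in(a,b)],col,1,cv2.LINE_AA,3)
    def L(a,b,col):LW(*[q[:3]+R@(np.array(p)/1e3) for p in(a,b)],col)
    z=40;col=(0,0,255)
    L((14,64,z),(340,64,z),col);L((340,64,z),(340,-56,z),col);L((340,-56,z),(14,-56,z),col)
    L((-40,46,56),(10,46,56),(0,255,0));L((10,46,56),(10,-46,56),(0,255,0));L((0,64,31),(340,64,31),(255,0,0));L((0,15,30),(0,-15,30),(0,255,255))
    B=lambda x,y,z:hc+hd*x/1e3+hn*y/1e3+np.array([0,0,z/1e3])
    for a,b in(((-70,9),(30,9)),((30,9),(30,-9)),((30,-9),(-70,-9)),((-70,-9),(-70,9))):LW(B(*a,10),B(*b,10),(0,0,255))
    for a,b in(((30,11),(110,11)),((110,11),(110,-11)),((110,-11),(30,-11))):LW(B(*a,1.5),B(*b,1.5),(255,0,0))
o=np.vstack([np.hstack([cv2.resize(tp[150:250,255:485],(500,280),interpolation=3),cv2.resize(tp[215:310,160:220],(230,280),interpolation=3)]),np.hstack([cv2.resize(im[205:300,195:365],(450,300),interpolation=3),cv2.resize(im[300:375,405:485],(280,300),interpolation=3)])])
cv2.imwrite('pics/ov2.png',o)
E
python3 fit.py
```

```text
[ 0.59882556 -0.18336873  0.04132794  1.51522808] 86.81617373298783 [[0.18, -0.73], [-0.62, 3.35], [-0.93, -2.34], [-3.22, -0.22], [0.87, 2.52], [-1.25, -0.36]]
[[0.0543, -0.9985, -0.0115], [0.9766, 0.0555, -0.2076], [0.2079, 0.0, 0.9781]]
seam [ 0.5441 -0.0143  0.1129]
bay [0.6131 0.0725 0.0958]
hinge [ 0.6639 -0.0219  0.1173]
stop [ 0.5988 -0.1834  0.0413]
```

View pics/ov2.png

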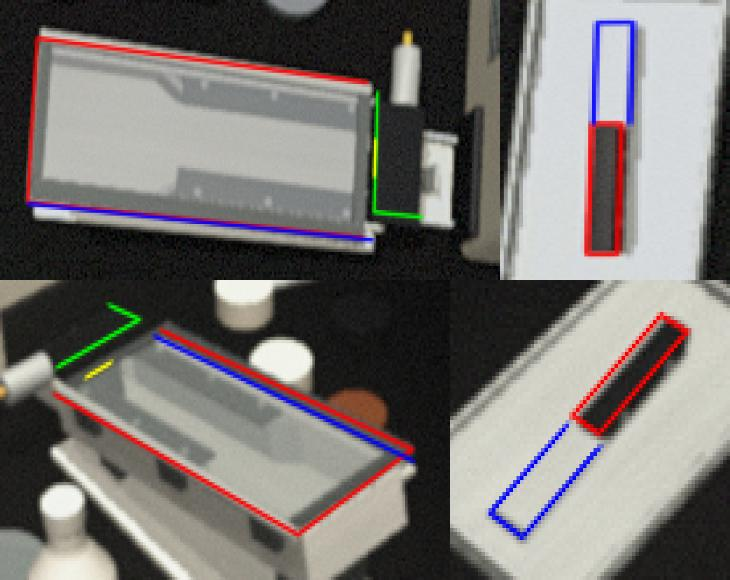

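```bash
python3 - <<'E'
import cv2,numpy as np
a=cv2.imread('pics/top0.png');b=cv2.imread('pics/scene0.png')
z=lambda i,x,y,w,h:cv2.resize(i[y:y+h,x:x+w],(w*8,h*8),interpolation=cv2.INTER_CUBIC)
o=np.vstack([np.hstack([z(a,400,160,48,35),z(a,400,210,48,35)]),np.hstack([z(b,205,212,48,35),z(b,240,210,48,35)])])
o=cv2.convertScaleAbs(o,alpha=1.5,beta=10)
cv2.imwrite('pics/z1.png',o);print(o.shape)
E
```

```text
(560, 768, 3)
```

View pics/z1.png

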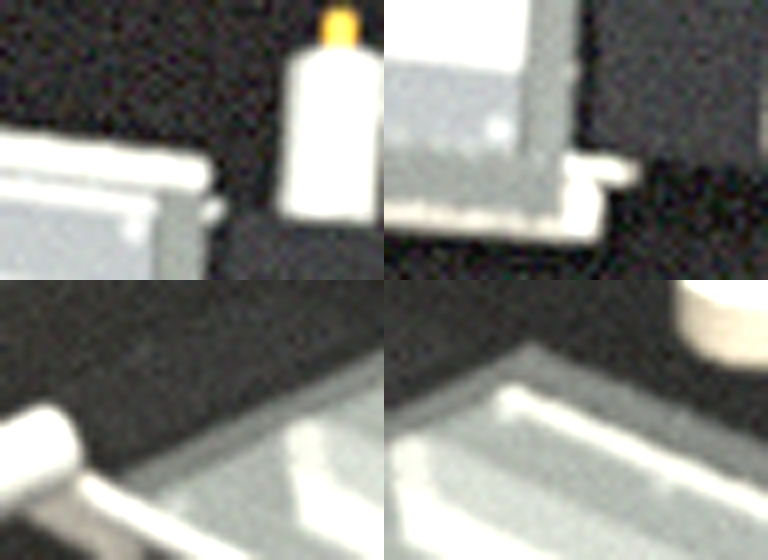

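```bash
sed -i 's/(T,c1(492,243),/(T,(421.5,235.8),/; s/(S,c2(253,52),/(S,(257.4,217.6),/; s/^ob=\[/ob=[(T,(427,239.5),(0,64,31)),/' fit.py; python3 fit.py
```

```text
[ 0.59177132 -0.18382367  0.04000988  1.49536161] 85.67790930079974 [[-1.32, -0.88], [0.08, -0.35], [1.1, 1.54], [-0.63, -1.88], [-0.37, -0.78], [0.39, 2.38], [-0.18, 0.16]]
[[0.0737, -0.9972, -0.0157], [0.9754, 0.0754, -0.2073], [0.2079, 0.0, 0.9781]]
seam [ 0.5404 -0.0137  0.1115]
bay [0.6111 0.0717 0.0945]
hinge [ 0.66   -0.0237  0.1159]
stop [ 0.5918 -0.1838  0.04  ]
```

```bash
cat >> h.py <<'E'
from scipy.spatial.transform import Rotation as Ro
def go(p,R,s=None):
    """tool-frame move to TCP pose p,R"""
    s=s or bot.read_state();R0=np.array(s['tcp_rot']);p0=np.array(s['position'])
    o=R0.T@(np.asarray(p)-p0)*100;r=Ro.from_matrix(R0.T@R).as_rotvec(degrees=True)
    print('offset',o.round(2).tolist(),'rot',r.round(2).tolist(),'rows>=',round(max(np.linalg.norm(o)/5,np.linalg.norm(r)/8.59),1))
def down(a): # tool down, jaw axis at a deg from world x
    c,s=np.cos(np.radians(a)),np.sin(np.radians(a));return np.array([[c,s,0],[s,-c,0],[0,0,-1.]])
q=np.load('chute.npy');C=chR(q[3])
def ch(*p): return q[:3]+C@(np.array(p)/1e3)   # chute mm -> world
def toch(p): return C.T@(np.asarray(p)-q[:3])*1e3
RC=np.column_stack([C[:,0],-C[:,1],-C[:,2]])  # tool z=-z_ch, jaw x = x_ch, tool y=-y_ch
def st():
    s=bot.read_state();print('t',round(s['time_s'],2),'p',np.round(s['position'],4),'F',np.round(s['force'],1),'op',round(s['opening'],3));return s
E
python3 - <<'E'
from h import *
go([.4755,.346,.16],down(91))
E
```

```text
offset [-17.33, 37.76, 13.16] rot [-0.03, 0.11, -15.02] rows>= 8.7
```

>>> arm_command([
  {"rot":[0,0,-8],"offset":[-2.1,4.7,1.6],"gripper":0.4},
  {"rot":[0,0,-15],"offset":[-4.2,9.2,3.2],"gripper":0.4},
  {"rot":[0,0,-15],"offset":[-6.3,13.8,4.8],"gripper":0.4},
  {"rot":[0,0,-15],"offset":[-8.4,18.3,6.4],"gripper":0.4},
  {"rot":[0,0,-15],"offset":[-10.5,22.9,8],"gripper":0.4},
  {"rot":[0,0,-15],"offset":[-12.6,27.5,9.6],"gripper":0.4},
  {"rot":[0,0,-15],"offset":[-14.7,32,11.2],"gripper":0.4},
  {"rot":[0,0,-15],"offset":[-17,37,12.8],"gripper":0.4},
])

```text
time_s: 0.9
position: [0.4502, 0.3663, 0.171]
tcp_rot: [[-0.017, 1.0, -0.001], [1.0, 0.017, -0.0], [-0.0, -0.001, -1.0]]
force: [0.0, -0.0, -0.1]
opening: 0.602
```

```bash
python3 - <<'E'
from h import *
st();go([.4755,.346,.0775],down(91))
d=cap('scene','s1.png');t=cap('top','t1.png')
f=np.hstack([cv2.resize(t['frame'][190:340,130:250],(400,500),interpolation=3),cv2.resize(d['frame'][230:390,370:498],(400,500),interpolation=3)])
cv2.imwrite('pics/v1.png',f[:,:,::-1])
E
```

```text
t 0.9 p [0.4502 0.3663 0.171 ] F [ 0.  -0.  -0.1] op 0.602
offset [-2.07, 2.5, 9.34] rot [-0.04, 0.02, -0.03] rows>= 2.0
```

View pics/v1.png

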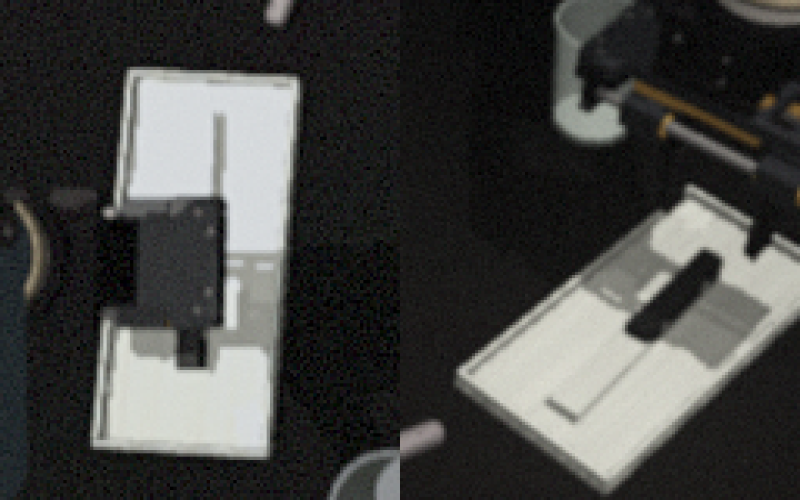

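The gripper is up-left of the handle, which lies undisturbed at v1 right (675,295). I move in and descend.

>>> arm_command([
  {"rot":[0,0,0],"offset":[-2.1,2.5,3],"gripper":0.4},
  {"rot":[0,0,0],"offset":[-2.1,2.5,5],"gripper":0.4},
  {"rot":[0,0,0],"offset":[-2.1,2.5,7.5],"gripper":0.4},
  {"rot":[0,0,0],"offset":[-2.1,2.5,9.3],"gripper":0.4},
  {"rot":[0,0,0],"offset":[-2.1,2.5,9.3],"gripper":0.4},
  {"rot":[0,0,0],"offset":[-2.1,2.5,9.3],"gripper":1},
  {"rot":[0,0,0],"offset":[-2.1,2.5,9.3],"gripper":1},
  {"rot":[0,0,0],"offset":[-2.1,2.5,9.3],"gripper":1},
])

```text
time_s: 1.8
position: [0.475, 0.3478, 0.0802]
tcp_rot: [[-0.017, 1.0, 0.002], [1.0, 0.017, 0.001], [0.001, 0.002, -1.0]]
force: [0.7, 0.1, 0.7]
opening: 0.41
```

>>> arm_command([
  {"rot":[0,0,0],"offset":[0,0,0],"gripper":1},
  {"rot":[0,0,0],"offset":[0,0,0],"gripper":1},
  {"rot":[0,0,0],"offset":[0,0,-3],"gripper":1},
  {"rot":[0,0,0],"offset":[0,0,-7],"gripper":1},
  {"rot":[0,0,0],"offset":[0,0,-11],"gripper":1},
  {"rot":[0,0,0],"offset":[0,0,-11],"gripper":1},
  {"rot":[0,0,0],"offset":[0,0,-11],"gripper":1},
])

```text
time_s: 2.5
position: [0.4747, 0.3474, 0.19]
tcp_rot: [[-0.017, 1.0, 0.002], [1.0, 0.017, 0.001], [0.001, 0.002, -1.0]]
force: [-0.0, -0.6, -2.1]
opening: 0.202
```

```bash
python3 - <<'E'
from h import *
s=st();print(np.round(s['moment'],2))
d=cap('scene','s2.png');t=cap('top','t2.png')
f=np.hstack([cv2.resize(t['frame'][190:340,130:250],(400,500),interpolation=3),cv2.resize(d['frame'][230:390,370:498],(400,500),interpolation=3)])
cv2.imwrite('pics/v2.png',f[:,:,::-1])
E
```

```text
t 2.5 p [0.4747 0.3474 0.19  ] F [-0.  -0.6 -2.1] op 0.202
[ 0.01  0.05 -0.05]
```

View pics/v2.png

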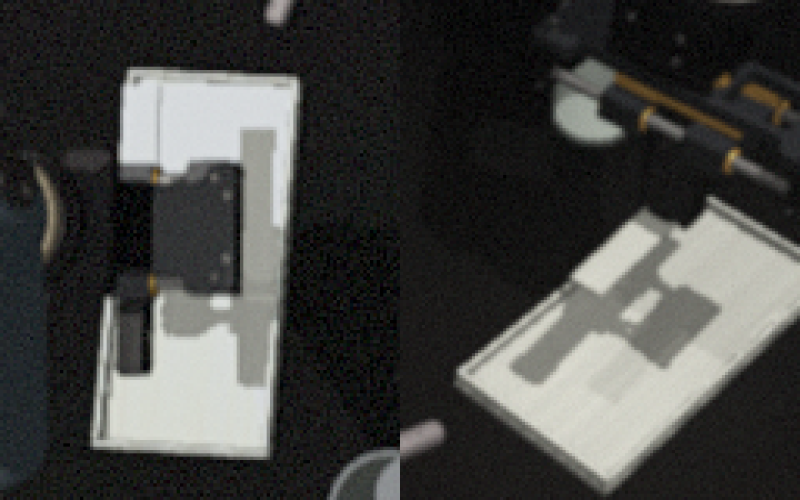

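```bash
cat >> h.py <<'E'
BZ,BY=66.,95.8
def blade(x,y,z): # TCP for blade tip at chute (x,y,z)
    return ch(x,y+BY,z+BZ)
E
python3 - <<'E'
from h import *
p=blade(177,90,36);print(p);go(p,RC)
E
```

```text
[ 0.41794927 -0.01832811  0.17658131]
offset [-36.41, -6.17, 1.18] rot [-0.7, 12.07, 5.26] rows>= 7.4
```

>>> arm_command([
  {"rot":[0,2,1],"offset":[-2,-4.5,0],"gripper":1},
  {"rot":[0,4,2],"offset":[-6.5,-6.2,0],"gripper":1},
  {"rot":[-0.2,6,3],"offset":[-11.4,-6.2,0],"gripper":1},
  {"rot":[-0.3,8,4],"offset":[-16.3,-6.2,0.4],"gripper":1},
  {"rot":[-0.5,10,5],"offset":[-21.2,-6.2,0.6],"gripper":1},
  {"rot":[-0.7,12,5.3],"offset":[-26.1,-6.2,0.8],"gripper":1},
  {"rot":[-0.7,12,5.3],"offset":[-31,-6.2,1],"gripper":1},
  {"rot":[-0.7,12,5.3],"offset":[-35.9,-6.2,1.2],"gripper":1},
])

```text
time_s: 3.4
position: [0.4174, -0.0146, 0.1756]
tcp_rot: [[0.075, 0.997, 0.015], [0.975, -0.077, 0.209], [0.209, -0.001, -0.978]]
force: [1.2, -1.0, -0.7]
opening: 0.201
```

```bash
python3 - <<'E'
from h import *
s=st();go(blade(177,90,36),RC)
d=cap('scene','s3.png');t=cap('top','t3.png')
S,T=cal('scene'),cal('top')
p=np.array(s['position']);R=np.array(s['tcp_rot']);tip=p+R@[0,BY/1e3,BZ/1e3];print('tip ch',toch(tip).round(1),'px',w2px(S,tip).round(1),w2px(T,tip).round(1))
u,v=w2px(S,tip).astype(int);a=d['frame'][v-40:v+35,u-50:u+50]
u,v=w2px(T,tip).astype(int);b=t['frame'][v-60:v+40,u-50:u+50];print(w2px(S,tip).astype(int)-[50,40],w2px(T,tip).astype(int)-[50,60])
f=np.hstack([cv2.resize(a,(440,330),interpolation=3),cv2.resize(b,(330,330),interpolation=3)]);cv2.imwrite('pics/v3.png',cv2.convertScaleAbs(f[:,:,::-1],alpha=1.4,beta=10))
E
```

```text
t 3.4 p [ 0.4174 -0.0146  0.1756] F [ 1.2 -1.  -0.7] op 0.201
offset [-0.34, 0.09, -0.17] rot [-0.04, -0.08, -0.1] rows>= 0.1
tip ch [180.4  90.9  34.2] px [310.  235.2] [343.3 243.1]
[260 195] [293 183]
```

View pics/v3.png

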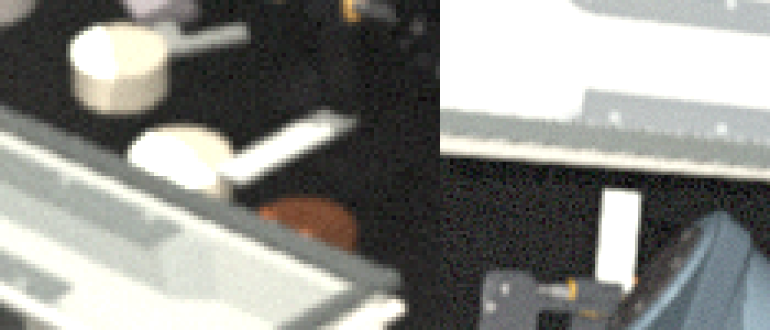

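```bash
python3 - <<'E'
from h import *
s=st();S,T=cal('scene'),cal('top')
p=np.array(s['position']);R=np.array(s['tcp_rot']);tip=p+R@[0,BY/1e3,BZ/1e3];print('tip',tip.round(4))
a,b=(312.3,233.6),(347.5,240.6)
m=tri([(S,*a),(T,*b)]);print(m.round(4),toch(m).round(1),w2px(S,m)-a,w2px(T,m)-b)
d=cap('scene');t=cap('top');cv2.imwrite('pics/s4.png',d['frame'][:,:,::-1]);cv2.imwrite('pics/t4.png',t['frame'][:,:,::-1])
f=np.hstack([cv2.resize(d['frame'][205:255,285:345],(480,400),interpolation=3),cv2.resize(t['frame'][215:265,322:362],(320,400),interpolation=3)]);f=cv2.convertScaleAbs(f[:,:,::-1],alpha=1.2)
for c,z,o in((S,480,(285,205)),(T,320,(322,215))):
  for x,y,zz in((177,64,40),(177,64,31)): print((w2px(c,ch(x,y,zz))-o)*8+3.5)
cv2.imwrite('pics/v4.png',f)
E
```

```text
t 3.5 p [ 0.4204 -0.0191  0.1756] F [ 0.4  0.6 -1.2] op 0.202
tip [ 0.5173 -0.0138  0.1114]
[ 0.5139 -0.0112  0.1149] [178.2  90.7  38.7] [-3.2423878  -0.29293635] [-2.72922759  2.35231466]
[121.65157451 262.23982971]
[126.51171232 290.1736344 ]
[199.22520433 124.45195794]
[191.5120631  127.87582858]
```

View pics/v4.png

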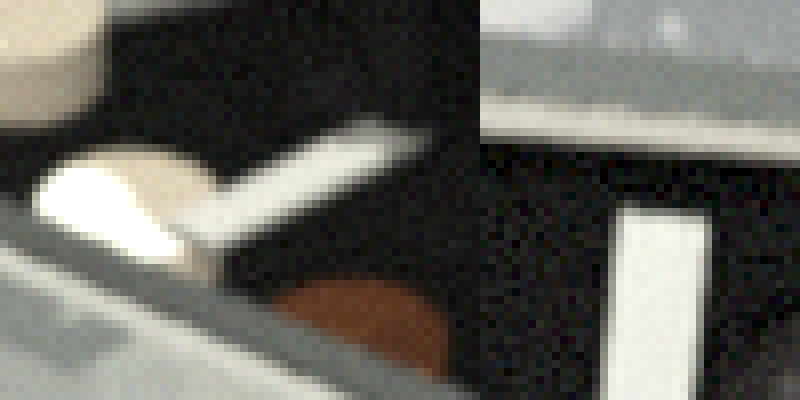

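```bash
python3 - <<'E'
from h import *
s=st();S,T=cal('scene'),cal('top')
p=np.array(s['position']);R=np.array(s['tcp_rot']);tip=p+R@[0,BY/1e3,BZ/1e3];print('tip',tip.round(4),toch(tip).round(1))
a,b=(308.6,234.6),(344.4,240.8)
m=tri([(S,*a),(T,*b)]);print('seen',m.round(4),toch(m).round(1),w2px(S,m)-a,w2px(T,m)-b)
c1=lambda u,v:(260+(u+.5)/3-.5,150+(v+.5)/3-.5)
c2=lambda u,v:(195+(u+.5)/4-.5,205+(v+.5)/4-.5)
for n,a,b in(('fl up end',c1(32,234),c2(628,242)),('A',c1(23,217),c2(625,210)),('B',(421.5,235.8),(257.4,217.6)),('H',c1(40,40),c2(445,305))):
    m=tri([(T,*a),(S,*b)]);print(n,toch(m).round(1),(w2px(T,m)-a).round(1),(w2px(S,m)-b).round(1))
a=cv2.imread('pics/t4.png');b=cv2.imread('pics/s4.png')
z=lambda i,x,y,w,h,k:cv2.resize(i[y:y+h,x:x+w],(w*k,h*k),interpolation=cv2.INTER_CUBIC)
o=np.hstack([z(a,258,205,45,36,8),z(b,330,240,45,36,8)])
cv2.imwrite('pics/z2.png',cv2.convertScaleAbs(o,alpha=.9));print(o.shape)
for c,o in((T,(258,205)),(S,(330,240))):
  for x,y,zz in((340,64,48),(340,64,40),(340,64,31),(340,64,27)): print(((w2px(c,ch(x,y,zz))-o)*8+3.5).round())
E
```

```text
t 3.6 p [ 0.418  -0.0139  0.1758] F [-0.3  0.3 -1.2] op 0.206
tip [ 0.5146 -0.0078  0.1112] [180.8  90.3  34.4]
seen [ 0.5179 -0.0098  0.1141] [179.7  86.8  37.6] [-0.34121609 -0.0270828 ] [-0.28301334  0.24972639]
fl up end [331.6  71.9  17.5] [ 0.1 -0.1] [0.1 0. ]
A [340.2  64.4  43.4] [-0.1  0.1] [-0.2 -0. ]
B [17.3 61.6 47.9] [-0.3  0.3] [-0.4 -0.1]
H [339.7 -55.3  48.9] [ 0.1 -0.1] [0.2 0. ]
(288, 720, 3)
[ 79. 137.]
[ 77. 140.]
[ 75. 145.]
[ 75. 146.]
[165. 125.]
[169. 153.]
[173. 183.]
[174. 196.]
```

View pics/z2.png

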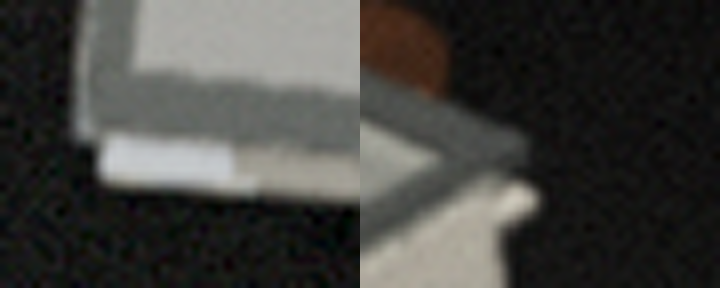

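>>> arm_command([
  {"rot":[0,0,0],"offset":[0,0,-2.5],"gripper":1},
  {"rot":[0,0,0],"offset":[0,2,-2.5],"gripper":1},
  {"rot":[0,0,0],"offset":[0,3.5,-2.5],"gripper":1},
  {"rot":[0,0,0],"offset":[0,3.5,-1.8],"gripper":1},
  {"rot":[0,0,0],"offset":[0,3.5,-1.5],"gripper":1},
  {"rot":[0,0,0],"offset":[0,3.5,-1.5],"gripper":1},
  {"rot":[0,0,0],"offset":[0,3.5,-1.5],"gripper":1},
])

```text
time_s: 4.3
position: [0.4519, -0.0175, 0.1911]
tcp_rot: [[0.074, 0.997, 0.015], [0.975, -0.075, 0.208], [0.209, -0.0, -0.978]]
force: [1.2, 0.2, -0.9]
opening: 0.199
```

>>> arm_command([
  {"rot":[0,0,0],"offset":[0,0,0.1],"gripper":1},
  {"rot":[0,0,0],"offset":[0,0,0.2],"gripper":1},
  {"rot":[0,0,0],"offset":[0,0,0.2],"gripper":1},
])

```text
time_s: 4.6
position: [0.4531, -0.0181, 0.1897]
tcp_rot: [[0.074, 0.997, 0.018], [0.975, -0.076, 0.207], [0.208, 0.002, -0.978]]
force: [-0.4, 0.3, -1.3]
opening: 0.203
```

>>> arm_command([
  {"rot":[0,0,0],"offset":[0,0,0.1],"gripper":1},
  {"rot":[0,0,0],"offset":[0,0,0.2],"gripper":1},
  {"rot":[0,0,0],"offset":[0,0,0.2],"gripper":1},
])

```text
time_s: 4.9
position: [0.4534, -0.0177, 0.1878]
tcp_rot: [[0.074, 0.997, 0.018], [0.975, -0.076, 0.207], [0.208, 0.003, -0.978]]
force: [-0.2, -0.3, 0.2]
opening: 0.204
```

>>> arm_command([
  {"rot":[0,0,0],"offset":[0,0,0.1],"gripper":1},
  {"rot":[0,0,0],"offset":[0,0,0.1],"gripper":1},
  {"rot":[0,0,0],"offset":[0,0,0.1],"gripper":1},
])

```text
time_s: 5.2
position: [0.4534, -0.0175, 0.1869]
tcp_rot: [[0.074, 0.997, 0.018], [0.975, -0.076, 0.207], [0.208, 0.003, -0.978]]
force: [-1.2, -0.8, 1.8]
opening: 0.204
```

>>> arm_command([
  {"rot":[0,0,0],"offset":[0,0,0.1],"gripper":1},
  {"rot":[0,0,0],"offset":[0,0,0.1],"gripper":1},
  {"rot":[0,0,0],"offset":[0,0,0.1],"gripper":1},
])

```text
time_s: 5.5
position: [0.4534, -0.0173, 0.1859]
tcp_rot: [[0.074, 0.997, 0.018], [0.975, -0.076, 0.207], [0.208, 0.003, -0.978]]
force: [-0.5, -2.1, 2.3]
opening: 0.204
```

>>> arm_command([
  {"rot":[0,0,0],"offset":[0,0,0],"gripper":1},
  {"rot":[0,0,0],"offset":[0,0,0],"gripper":1},
])

```text
time_s: 5.7
position: [0.4534, -0.0173, 0.1858]
tcp_rot: [[0.074, 0.997, 0.018], [0.975, -0.076, 0.207], [0.208, 0.003, -0.978]]
force: [-0.7, -1.3, 1.9]
opening: 0.2
```

>>> arm_command([
  {"rot":[0,0,0],"offset":[0,0,-0.5],"gripper":1},
  {"rot":[0,0,0],"offset":[0,-2,-0.5],"gripper":1},
  {"rot":[0,0,0],"offset":[0,-3.6,-0.5],"gripper":1},
  {"rot":[0,0,0],"offset":[0,-3.6,0.5],"gripper":1},
  {"rot":[0,0,0],"offset":[0,-3.6,1.4],"gripper":1},
  {"rot":[0,0,0],"offset":[0,-3.6,1.4],"gripper":1},
])

```text
time_s: 6.3
position: [0.4182, -0.0115, 0.1709]
tcp_rot: [[0.074, 0.997, 0.017], [0.975, -0.076, 0.208], [0.209, 0.001, -0.978]]
force: [-0.5, -0.6, -0.9]
opening: 0.199
```

>>> arm_command([
  {"rot":[0,0,0],"offset":[0,0.5,0],"gripper":1},
  {"rot":[0,0,0],"offset":[0,1,0],"gripper":1},
  {"rot":[0,0,0],"offset":[0,1.5,0],"gripper":1},
  {"rot":[0,0,0],"offset":[0,1.8,0],"gripper":1},
  {"rot":[0,0,0],"offset":[0,2.1,0],"gripper":1},
  {"rot":[0,0,0],"offset":[0,2.4,0],"gripper":1},
  {"rot":[0,0,0],"offset":[0,2.4,0],"gripper":1},
])

```text
time_s: 7.0
position: [0.4421, -0.0136, 0.1722]
tcp_rot: [[0.074, 0.997, 0.019], [0.975, -0.076, 0.207], [0.208, 0.003, -0.978]]
force: [-0.3, -0.5, -0.2]
opening: 0.202
```

>>> arm_command([
  {"rot":[0,0,0],"offset":[0,0.3,0],"gripper":1},
  {"rot":[0,0,0],"offset":[0,0.5,0],"gripper":1},
  {"rot":[0,0,0],"offset":[0,0.5,0],"gripper":1},
])

```text
time_s: 7.3
position: [0.447, -0.0139, 0.1721]
tcp_rot: [[0.074, 0.997, 0.019], [0.975, -0.076, 0.207], [0.208, 0.003, -0.978]]
force: [0.0, -0.4, -1.6]
opening: 0.203
```

>>> arm_command([
  {"rot":[0,0,0],"offset":[0,0.3,0],"gripper":1},
  {"rot":[0,0,0],"offset":[0,0.5,0],"gripper":1},
  {"rot":[0,0,0],"offset":[0,0.5,0],"gripper":1},
])

```text
time_s: 7.6
position: [0.4521, -0.0143, 0.1721]
tcp_rot: [[0.074, 0.997, 0.019], [0.975, -0.076, 0.207], [0.208, 0.003, -0.978]]
force: [0.1, -0.1, -0.7]
opening: 0.202
```

>>> arm_command([
  {"rot":[0,0,0],"offset":[0,0.2,0],"gripper":1},
  {"rot":[0,0,0],"offset":[0,0.3,0],"gripper":1},
  {"rot":[0,0,0],"offset":[0,0.3,0],"gripper":1},
])

```text
time_s: 7.9
position: [0.4548, -0.0145, 0.1721]
tcp_rot: [[0.074, 0.997, 0.018], [0.975, -0.076, 0.207], [0.208, 0.003, -0.978]]
force: [-0.1, 0.7, -0.5]
opening: 0.202
```

```bash
python3 - <<'E'
from h import *
s=st();d=cap('scene','s5.png');t=cap('top','t5.png')
p=np.array(s['position']);R=np.array(s['tcp_rot']);tip=p+R@[0,BY/1e3,BZ/1e3];print('tip ch',toch(tip).round(1))
f=np.hstack([cv2.resize(d['frame'][205:255,285:345],(480,400),interpolation=3),cv2.resize(t['frame'][205:255,322:362],(320,400),interpolation=3)]);f=cv2.convertScaleAbs(f[:,:,::-1],alpha=1.2)
cv2.imwrite('pics/v5.png',f)
E
```

```text
t 7.9 p [ 0.4548 -0.0145  0.1721] F [-0.1  0.7 -0.5] op 0.202
tip ch [182.6  53.4  30.5]
```

View pics/v5.png

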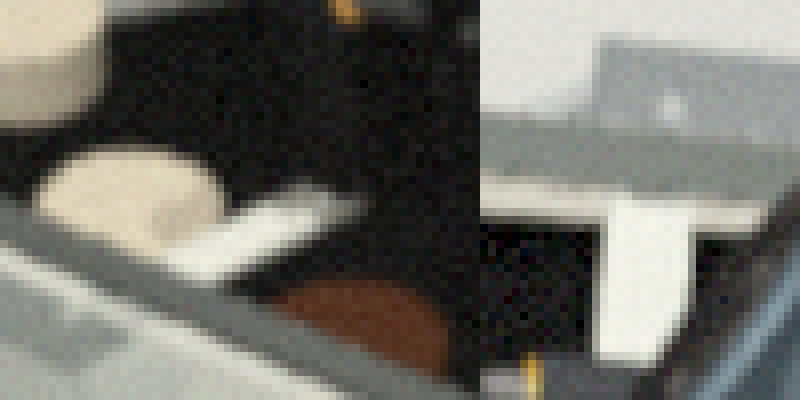

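The blade's tip passes above the white flange (v5 right, 650,215) and under the dark strip, so it is in the gap. I feel for the wall.

>>> arm_command([
  {"rot":[0,0,0],"offset":[0,0.2,0],"gripper":1},
  {"rot":[0,0,0],"offset":[0,0.3,0],"gripper":1},
  {"rot":[0,0,0],"offset":[0,0.3,0],"gripper":1},
])

```text
time_s: 8.3
position: [0.4579, -0.0147, 0.1722]
tcp_rot: [[0.074, 0.997, 0.019], [0.975, -0.076, 0.207], [0.208, 0.003, -0.978]]
force: [0.3, -0.4, 0.1]
opening: 0.202
```

>>> arm_command([
  {"rot":[0,0,0],"offset":[0,0.2,0],"gripper":1},
  {"rot":[0,0,0],"offset":[0,0.3,0],"gripper":1},
  {"rot":[0,0,0],"offset":[0,0.3,0],"gripper":1},
])

```text
time_s: 8.6
position: [0.46, -0.0147, 0.172]
tcp_rot: [[0.074, 0.997, 0.017], [0.975, -0.076, 0.208], [0.209, 0.001, -0.978]]
force: [-2.2, -0.3, -1.4]
opening: 0.202
```

>>> arm_command([
  {"rot":[0,0,0],"offset":[0,-0.2,0],"gripper":1},
  {"rot":[0,0,0],"offset":[0,-0.2,-0.2],"gripper":1},
  {"rot":[0,0,0],"offset":[0,-0.2,-0.4],"gripper":1},
  {"rot":[0,0,0],"offset":[0,-0.1,-0.7],"gripper":1},
  {"rot":[0,0,0],"offset":[0,0.1,-1.0],"gripper":1},
  {"rot":[0,0,0],"offset":[0,0.1,-1.4],"gripper":1},
  {"rot":[0,0,0],"offset":[0,0.1,-1.4],"gripper":1},
])

```text
time_s: 9.3
position: [0.4613, -0.0178, 0.1862]
tcp_rot: [[0.074, 0.997, 0.018], [0.975, -0.076, 0.207], [0.208, 0.003, -0.978]]
force: [-1.2, 1.0, -3.3]
opening: 0.207
```

>>> arm_command([
  {"rot":[0,0,0],"offset":[0,0.05,-0.5],"gripper":1},
  {"rot":[0,0,0],"offset":[0,0.15,-1.0],"gripper":1},
  {"rot":[0,0,0],"offset":[0,0.35,-1.8],"gripper":1},
  {"rot":[0,0,0],"offset":[0,0.6,-2.5],"gripper":1},
  {"rot":[0,0,0],"offset":[0,0.6,-2.5],"gripper":1},
])

```text
time_s: 9.8
position: [0.4678, -0.024, 0.2115]
tcp_rot: [[0.073, 0.997, 0.021], [0.976, -0.076, 0.206], [0.207, 0.005, -0.978]]
force: [-0.6, -0.1, -1.8]
opening: 0.204
```

```bash
python3 - <<'E'
from h import *
st();d=cap('scene','s6.png');t=cap('top','t6.png')
f=np.hstack([cv2.resize(d['frame'][180:300,190:370],(510,340),interpolation=3),cv2.resize(t['frame'][140:260,300:402],(289,340),interpolation=3)])
cv2.imwrite('pics/v6.png',cv2.convertScaleAbs(f[:,:,::-1],alpha=1.2))
E
```

```text
t 9.8 p [ 0.4678 -0.024   0.2115] F [-0.6 -0.1 -1.8] op 0.204
```

View pics/v6.png

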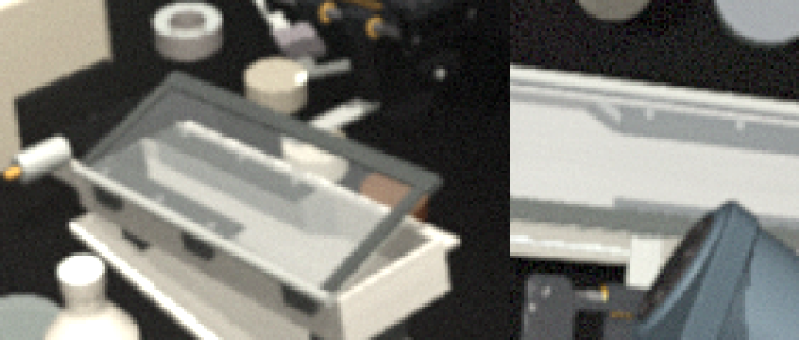

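The cover has followed the blade to about 20°. I continue along the arc.

>>> arm_command([
  {"rot":[0,0,0],"offset":[0,0.3,-0.75],"gripper":1},
  {"rot":[0,0,0],"offset":[0,0.65,-1.45],"gripper":1},
  {"rot":[0,0,0],"offset":[0,1.2,-2.3],"gripper":1},
  {"rot":[0,0,0],"offset":[0,1.83,-3.2],"gripper":1},
  {"rot":[0,0,0],"offset":[0,2.55,-3.95],"gripper":1},
  {"rot":[0,0,0],"offset":[0,3.3,-4.6],"gripper":1},
  {"rot":[0,0,0],"offset":[0,4.2,-5.25],"gripper":1},
  {"rot":[0,0,0],"offset":[0,5.1,-5.75],"gripper":1},
])

```text
time_s: 10.7
position: [0.5176, -0.0396, 0.2674]
tcp_rot: [[0.074, 0.997, 0.019], [0.975, -0.076, 0.207], [0.208, 0.003, -0.978]]
force: [-2.2, -0.6, 0.1]
opening: 0.201
```

>>> arm_command([
  {"rot":[0,0,0],"offset":[0,1,-0.4],"gripper":1},
  {"rot":[0,0,0],"offset":[0,2,-0.75],"gripper":1},
  {"rot":[0,0,0],"offset":[0,3,-0.95],"gripper":1},
  {"rot":[0,0,0],"offset":[0,4,-1.1],"gripper":1},
  {"rot":[0,0,0],"offset":[0,5,-1.1],"gripper":1},
  {"rot":[0,0,0],"offset":[0,6,-1.05],"gripper":1},
  {"rot":[0,0,0],"offset":[0,6.6,-1],"gripper":1},
  {"rot":[0,0,0],"offset":[0,6.6,-1],"gripper":1},
])

```text
time_s: 11.5
position: [0.582, -0.0461, 0.2758]
tcp_rot: [[0.074, 0.997, 0.015], [0.975, -0.075, 0.208], [0.209, -0.001, -0.978]]
force: [-3.4, -0.6, 0.1]
opening: 0.201
```

>>> arm_command([
  {"rot":[0,0,0],"offset":[0,0.3,0],"gripper":1},
  {"rot":[0,0,0],"offset":[0,0.3,0],"gripper":1},
])

```text
time_s: 11.7
position: [0.5825, -0.0459, 0.2756]
tcp_rot: [[0.074, 0.997, 0.01], [0.975, -0.074, 0.209], [0.209, -0.006, -0.978]]
force: [-7.8, -0.4, 1.9]
opening: 0.203
```

>>> arm_command([
  {"rot":[0,0,0],"offset":[0,0.3,0],"gripper":1},
  {"rot":[0,0,0],"offset":[0,0.3,0],"gripper":1},
])

```text
time_s: 11.9
position: [0.5832, -0.0457, 0.275]
tcp_rot: [[0.074, 0.997, 0.004], [0.975, -0.073, 0.21], [0.21, -0.012, -0.978]]
force: [-12.5, -1.0, 2.1]
opening: 0.203
```

>>> arm_command([
  {"rot":[0,0,0],"offset":[0,-1,0],"gripper":1},
  {"rot":[0,0,0],"offset":[0,-3,0],"gripper":1},
  {"rot":[0,0,0],"offset":[0,-7,0],"gripper":1},
  {"rot":[0,0,0],"offset":[0,-11,0],"gripper":1},
  {"rot":[0,0,0],"offset":[0,-11,0],"gripper":1},
])

```text
time_s: 12.4
position: [0.4731, -0.0363, 0.2759]
tcp_rot: [[0.075, 0.997, 0.012], [0.975, -0.076, 0.21], [0.211, -0.004, -0.978]]
force: [0.2, -0.3, -0.4]
opening: 0.202
```

```bash
python3 - <<'E'
from h import *
st();go([.4747,.3474,.19],down(91))
E
```

```text
t 12.4 p [ 0.4731 -0.0363  0.2759] F [ 0.2 -0.3 -0.4] op 0.202
offset [35.6, -2.73, 16.47] rot [0.36, -12.17, -5.38] rows>= 7.9
```

>>> arm_command([
  {"rot":[0,-2,-1],"offset":[4.5,-0.3,1],"gripper":1},
  {"rot":[0,-4,-2],"offset":[9,-0.7,2.5],"gripper":1},
  {"rot":[0.1,-6,-3],"offset":[13.5,-1,4],"gripper":1},
  {"rot":[0.2,-8,-4],"offset":[18,-1.4,6],"gripper":1},
  {"rot":[0.3,-10,-5],"offset":[22.5,-1.8,8],"gripper":1},
  {"rot":[0.4,-12.2,-5.4],"offset":[27,-2.1,10],"gripper":1},
  {"rot":[0.4,-12.2,-5.4],"offset":[31.3,-2.4,12.5],"gripper":1},
  {"rot":[0.4,-12.2,-5.4],"offset":[35.6,-2.7,14.5],"gripper":1},
])

```text
time_s: 13.2
position: [0.4811, 0.3443, 0.2082]
tcp_rot: [[-0.019, 1.0, 0.008], [1.0, 0.019, -0.001], [-0.001, 0.008, -1.0]]
force: [0.5, -0.1, -1.4]
opening: 0.197
```

```bash
python3 - <<'E'
from h import *
st();go([.4747,.3474,.082],down(91))
E
```

```text
t 13.2 p [0.4811 0.3443 0.2082] F [ 0.5 -0.1 -1.4] op 0.197
offset [0.34, -0.74, 12.61] rot [0.45, 0.08, 0.07] rows>= 2.5
```

>>> arm_command([
  {"rot":[0,0,0],"offset":[0.3,-0.5,4],"gripper":1},
  {"rot":[0.4,0,0],"offset":[0.3,-0.5,8],"gripper":1},
  {"rot":[0.4,0,0],"offset":[0.3,-0.5,11],"gripper":1},
  {"rot":[0.4,0,0],"offset":[0.3,-0.5,12.4],"gripper":1},
  {"rot":[0.4,0,0],"offset":[0.3,-0.5,12.4],"gripper":1},
  {"rot":[0.4,0,0],"offset":[0.3,-0.5,12.4],"gripper":1},
])

```text
time_s: 13.8
position: [0.4773, 0.3439, 0.0852]
tcp_rot: [[-0.018, 1.0, 0.001], [1.0, 0.018, -0.002], [-0.002, 0.0, -1.0]]
force: [-0.2, -0.7, -0.7]
opening: 0.207
```

>>> arm_command([
  {"rot":[0,0,0],"offset":[0,0,0.15],"gripper":1},
  {"rot":[0,0,0],"offset":[0,0,0.15],"gripper":1},
])

```text
time_s: 14.0
position: [0.4769, 0.3435, 0.0841]
tcp_rot: [[-0.018, 1.0, 0.0], [1.0, 0.018, -0.003], [-0.003, 0.0, -1.0]]
force: [-0.3, 0.2, -1.0]
opening: 0.207
```

>>> arm_command([
  {"rot":[0,0,0],"offset":[0,0,0.2],"gripper":1},
  {"rot":[0,0,0],"offset":[0,0,0.2],"gripper":1},
  {"rot":[0,0,0],"offset":[0,0,0.2],"gripper":1},
])

```text
time_s: 14.3
position: [0.4763, 0.3433, 0.0812]
tcp_rot: [[-0.018, 1.0, -0.001], [1.0, 0.018, -0.004], [-0.004, -0.001, -1.0]]
force: [-0.2, -0.5, 0.3]
opening: 0.197
```

>>> arm_command([
  {"rot":[0,0,0],"offset":[0,0,0.1],"gripper":1},
  {"rot":[0,0,0],"offset":[0,0,0.1],"gripper":1},
  {"rot":[0,0,0],"offset":[0,0,0.1],"gripper":1},
])

```text
time_s: 14.6
position: [0.4763, 0.3433, 0.0812]
tcp_rot: [[-0.018, 1.0, -0.001], [1.0, 0.018, -0.004], [-0.004, -0.001, -1.0]]
force: [-1.6, -0.6, 6.0]
opening: 0.202
```

>>> arm_command([
  {"rot":[0,0,0],"offset":[0,0,-0.1],"gripper":0.6},
  {"rot":[0,0,0],"offset":[0,0,-0.1],"gripper":0.55},
  {"rot":[0,0,0],"offset":[0,0,-0.1],"gripper":0.5},
  {"rot":[0,0,0],"offset":[0,0,-2],"gripper":0.5},
  {"rot":[0,0,0],"offset":[0,0,-6],"gripper":0.3},
  {"rot":[0,0,0],"offset":[0,0,-11],"gripper":0.1},
  {"rot":[0,0,0],"offset":[0,0,-14],"gripper":0},
  {"rot":[0,0,0],"offset":[0,0,-14],"gripper":0},
])

```text
time_s: 15.4
position: [0.4789, 0.3451, 0.2249]
tcp_rot: [[-0.018, 1.0, 0.008], [1.0, 0.018, 0.001], [0.001, 0.008, -1.0]]
force: [1.3, 0.4, -0.2]
opening: 0.78
```

>>> arm_command([
  {"rot":[0,0,0],"offset":[0,-4,-3],"gripper":0},
  {"rot":[0,0,0],"offset":[0,-8,-3],"gripper":0},
])

```text
time_s: 15.6
position: [0.3975, 0.343, 0.2511]
tcp_rot: [[-0.016, 1.0, 0.002], [1.0, 0.016, -0.002], [-0.002, 0.002, -1.0]]
force: [-0.4, 0.4, -0.2]
opening: 0.946
```

```bash
python3 - <<'E'
from h import *
st();t=cap('top','t7.png');s=cap('scene','s7.png')
f=t['frame'].astype(int)
# pucks: bright neutral blobs in region right-below of chute
g=cv2.cvtColor(t['frame'],cv2.COLOR_RGB2GRAY);roi=(g>150).astype(np.uint8);roi[:245]=0;roi[360:]=0;roi[:,:240]=0
n,l,a,c=cv2.connectedComponentsWithStats(roi)
for i in range(1,n):
    if a[i,4]>150:print(a[i],c[i].round(1),px2w(cal('top'),*c[i],.028).round(4))
# black handle in the tray, top view
m=np.zeros_like(roi);m[215:325,165:215]=(g[215:325,165:215]<90);n,l,a,c=cv2.connectedComponentsWithStats(m)
for i in range(1,n):
    if a[i,4]>40:print('tray dark',a[i],c[i].round(1))
E
```

```text
t 15.6 p [0.3975 0.343  0.2511] F [-0.4  0.4 -0.2] op 0.946
[379 267  27  28 588] [392.3 280.8] [ 0.4373 -0.1179  0.028 ]
[427 292  28  27 600] [441. 305.] [ 0.3844 -0.2243  0.028 ]
[489 294  32  31 516] [504.6 309.3] [ 0.376  -0.3627  0.028 ]
[431 324  85  36 907] [466.4 343.1] [ 0.3024 -0.2776  0.028 ]
tray dark [ 165  257   30   68 1391] [180.4 297.6]
tray dark [211 284   4  41 102] [213.1 308.5]
```

```bash
python3 - <<'E'
import numpy as np
from h import *
q2=q.copy();q2[:3]+=C@np.array([0,-.0015,-.004]);np.save('chute.npy',q2)
E
python3 - <<'E'
from h import *
st();print(q);go([.4365,-.118,.19],down(86));go([.4365,-.118,.1],down(86))
E
```

```text
t 15.7 p [0.3901 0.3411 0.2488] F [-0.6 -0.4  0. ] op 0.981
[ 0.59332973 -0.18310743  0.03609729  1.49536161]
offset [-45.95, 3.76, 6.18] rot [-0.58, 0.45, 5.17] rows>= 9.3
offset [-45.89, 3.85, 15.18] rot [-0.58, 0.45, 5.17] rows>= 9.7
```

>>> arm_command([
  {"rot":[0,0,2],"offset":[-4.9,0.4,0],"gripper":0},
  {"rot":[0,0,4],"offset":[-9.8,0.8,0],"gripper":0},
  {"rot":[0,0,5.2],"offset":[-14.7,1.2,0],"gripper":0},
  {"rot":[0,0,5.2],"offset":[-19.6,1.6,0.5],"gripper":0},
  {"rot":[0,0,5.2],"offset":[-24.5,2,1],"gripper":0},
  {"rot":[0,0,5.2],"offset":[-29.4,2.4,1.5],"gripper":0},
  {"rot":[0,0,5.2],"offset":[-34.3,2.8,2],"gripper":0},
  {"rot":[-0.6,0.5,5.2],"offset":[-39.2,3.2,2.5],"gripper":0},
])

```text
time_s: 16.5
position: [0.4355, -0.051, 0.2255]
tcp_rot: [[0.072, 0.997, 0.008], [0.997, -0.072, 0.005], [0.006, 0.008, -1.0]]
force: [1.7, 0.1, 0.0]
opening: 0.997
```

>>> arm_command([
  {"rot":[0,0,0],"offset":[-3.5,0.5,1],"gripper":0},
  {"rot":[0,0,0],"offset":[-6.7,0.6,2.5],"gripper":0},
  {"rot":[0,0,0],"offset":[-6.7,0.6,4],"gripper":0},
  {"rot":[0,0,0],"offset":[-6.7,0.6,4],"gripper":0},
])

```text
time_s: 16.9
position: [0.4358, -0.1167, 0.1839]
tcp_rot: [[0.075, 0.997, 0.004], [0.997, -0.075, 0.008], [0.008, 0.003, -1.0]]
force: [-0.3, 0.8, 0.1]
opening: 1.002
```

```bash
python3 - <<'E'
from h import *
st();go([.4365,-.118,.1],down(86));go([.4365,-.118,.076],down(86))
E
```

```text
t 16.9 p [ 0.4358 -0.1167  0.1839] F [-0.3  0.8  0.1] op 1.002
offset [-0.19, 0.05, 8.39] rot [0.19, -0.44, -0.32] rows>= 1.7
offset [-0.21, 0.05, 10.79] rot [0.19, -0.44, -0.32] rows>= 2.2
```

>>> arm_command([
  {"rot":[0,0,0],"offset":[-0.1,0.1,4],"gripper":0},
  {"rot":[0,0,0],"offset":[-0.1,0.1,8],"gripper":0},
  {"rot":[0,0,0],"offset":[-0.1,0.1,10],"gripper":0},
  {"rot":[0,0,0],"offset":[-0.1,0.1,10.8],"gripper":0},
  {"rot":[0,0,0],"offset":[-0.1,0.1,10.8],"gripper":0},
  {"rot":[0,0,0],"offset":[-0.1,0.1,10.8],"gripper":1},
  {"rot":[0,0,0],"offset":[-0.1,0.1,10.8],"gripper":1},
  {"rot":[0,0,0],"offset":[-0.1,0.1,10.8],"gripper":1},
])

```text
time_s: 17.7
position: [0.4395, -0.1168, 0.0794]
tcp_rot: [[0.072, 0.997, 0.011], [0.997, -0.072, 0.003], [0.004, 0.011, -1.0]]
force: [-0.8, -1.0, -0.5]
opening: 0.813
```

>>> arm_command([
  {"rot":[0,0,0],"offset":[0,0,0],"gripper":1},
  {"rot":[0,0,0],"offset":[0,0,0],"gripper":1},
  {"rot":[0,0,0],"offset":[0,0,-4],"gripper":1},
  {"rot":[0,0,0],"offset":[0,0,-9],"gripper":1},
  {"rot":[0,0,0],"offset":[0,0,-14],"gripper":1},
  {"rot":[0,0,0],"offset":[0,0,-18],"gripper":1},
  {"rot":[0,0,0],"offset":[0,0,-18],"gripper":1},
])

```text
time_s: 18.4
position: [0.4396, -0.1186, 0.2632]
tcp_rot: [[0.072, 0.997, 0.02], [0.997, -0.072, -0.001], [0.0, 0.02, -1.0]]
force: [0.5, -0.5, -1.1]
opening: 0.684
```

```bash
python3 - <<'E'
from h import *
st();go(ch(264,2,14+62+45),RC)
E
```

```text
t 18.4 p [ 0.4396 -0.1186  0.2632] F [ 0.5 -0.5 -1.1] op 0.684
offset [17.98, 15.57, 5.7] rot [1.1, 11.98, 0.3] rows>= 4.9
```

>>> arm_command([
  {"rot":[0,3,0],"offset":[4,3,0],"gripper":1},
  {"rot":[0,6,0],"offset":[8,5.5,0],"gripper":1},
  {"rot":[0.5,9,0],"offset":[12,8,0],"gripper":1},
  {"rot":[1,12,0.3],"offset":[15.5,11,0.5],"gripper":1},
  {"rot":[1,12,0.3],"offset":[18,14,2],"gripper":1},
  {"rot":[1,12,0.3],"offset":[18,15.6,4],"gripper":1},
  {"rot":[1,12,0.3],"offset":[18,15.6,5.4],"gripper":1},
  {"rot":[1,12,0.3],"offset":[18,15.6,5.4],"gripper":1},
])

```text
time_s: 19.2
position: [0.6035, 0.0513, 0.2029]
tcp_rot: [[0.078, 0.997, -0.002], [0.974, -0.075, 0.214], [0.214, -0.018, -0.977]]
force: [-0.5, 0.4, -1.2]
opening: 0.681
```

```bash
python3 - <<'E'
from h import *
s=st();print(toch(s['position']));go(ch(264,2,14+65+6),RC)
S,T=cap('scene','s8.png'),cap('top','t8.png')
E
```

```text
t 19.2 p [0.6035 0.0513 0.2029] F [-0.5  0.4 -1.2] op 0.681
[264.0697894    7.54579428 114.41618698]
offset [-0.02, 0.61, 2.93] rot [-1.03, -0.33, -0.23] rows>= 0.6
```

>>> arm_command([
  {"rot":[-1,0,0],"offset":[0,0.6,1],"gripper":1},
  {"rot":[-1,0,0],"offset":[0,0.6,2],"gripper":1},
  {"rot":[-1,0,0],"offset":[0,0.6,2.9],"gripper":1},
  {"rot":[-1,0,0],"offset":[0,0.6,2.9],"gripper":1},
  {"rot":[-1,0,0],"offset":[0,0.6,2.9],"gripper":1},
])

```text
time_s: 19.8
position: [0.6123, 0.0567, 0.1782]
tcp_rot: [[0.076, 0.997, 0.024], [0.974, -0.08, 0.212], [0.213, 0.007, -0.977]]
force: [0.5, -0.1, -1.2]
opening: 0.686
```

>>> arm_command([
  {"rot":[0,0,0],"offset":[0,0,0.2],"gripper":1},
  {"rot":[0,0,0],"offset":[0,0,0.4],"gripper":1},
  {"rot":[0,0,0],"offset":[0,0,0.4],"gripper":1},
])

```text
time_s: 20.1
position: [0.6127, 0.0576, 0.1742]
tcp_rot: [[0.076, 0.997, 0.024], [0.974, -0.08, 0.212], [0.213, 0.008, -0.977]]
force: [0.5, 0.0, -0.5]
opening: 0.686
```

>>> arm_command([
  {"rot":[0,0,0],"offset":[0,0,0.2],"gripper":1},
  {"rot":[0,0,0],"offset":[0,0,0.2],"gripper":1},
])

```text
time_s: 20.3
position: [0.6127, 0.0581, 0.1721]
tcp_rot: [[0.076, 0.997, 0.024], [0.974, -0.079, 0.212], [0.213, 0.007, -0.977]]
force: [-0.1, -0.5, -1.5]
opening: 0.686
```

>>> arm_command([
  {"rot":[0,0,0],"offset":[0,0,0.2],"gripper":1},
  {"rot":[0,0,0],"offset":[0,0,0.2],"gripper":1},
])

```text
time_s: 20.5
position: [0.6127, 0.0585, 0.1701]
tcp_rot: [[0.076, 0.997, 0.024], [0.974, -0.079, 0.212], [0.213, 0.007, -0.977]]
force: [-0.2, -0.2, -0.4]
opening: 0.681
```

```bash
python3 - <<'E'
from h import *
s=st();print(toch(s['position']),np.round(s['moment'],2))
E
```

```text
t 20.5 p [0.6127 0.0585 0.1701] F [-0.2 -0.2 -0.4] op 0.681
[264.95346902  -1.10030342  80.71214615] [-0.23  0.02 -0.03]
```

>>> arm_command([
  {"rot":[0,0,0],"offset":[0,0,0.2],"gripper":1},
  {"rot":[0,0,0],"offset":[0,0,0.2],"gripper":1},
])

```text
time_s: 20.7
position: [0.613, 0.0588, 0.1686]
tcp_rot: [[0.076, 0.997, 0.025], [0.974, -0.079, 0.212], [0.213, 0.008, -0.977]]
force: [-0.3, 0.1, 1.2]
opening: 0.678
```

>>> arm_command([
  {"rot":[0,0,0],"offset":[0,0,0.15],"gripper":1},
  {"rot":[0,0,0],"offset":[0,0,0.15],"gripper":1},
])

```text
time_s: 20.9
position: [0.613, 0.0589, 0.1686]
tcp_rot: [[0.075, 0.997, 0.025], [0.974, -0.079, 0.211], [0.213, 0.009, -0.977]]
force: [-2.6, -1.4, 9.4]
opening: 0.686
```

>>> arm_command([
  {"rot":[0,0,0],"offset":[0,0,0.15],"gripper":1},
  {"rot":[0,0,0],"offset":[0,0,0.15],"gripper":1},
])

```text
time_s: 21.1
position: [0.613, 0.0589, 0.1685]
tcp_rot: [[0.075, 0.997, 0.025], [0.974, -0.079, 0.211], [0.213, 0.009, -0.977]]
force: [-5.0, -3.0, 16.1]
opening: 0.679
```

>>> arm_command([
  {"rot":[0,0,0],"offset":[0,0,-0.4],"gripper":0.2},
  {"rot":[0,0,0],"offset":[0,0,-0.4],"gripper":0.2},
  {"rot":[0,0,0],"offset":[0,0,-0.4],"gripper":0.2},
  {"rot":[0,0,0],"offset":[-1,0,-0.4],"gripper":0.2},
  {"rot":[0,0,0],"offset":[-2,0,-0.4],"gripper":0.2},
  {"rot":[0,0,0],"offset":[-3,0,-0.4],"gripper":0.2},
  {"rot":[0,0,0],"offset":[-4,0,-0.4],"gripper":0.2},
])

```text
time_s: 21.8
position: [0.6096, 0.0185, 0.1603]
tcp_rot: [[0.077, 0.997, 0.024], [0.974, -0.08, 0.212], [0.213, 0.007, -0.977]]
force: [-0.4, 1.0, 0.5]
opening: 0.8
```

>>> arm_command([
  {"rot":[0,0,0],"offset":[-1,0,0],"gripper":0.2},
  {"rot":[0,0,0],"offset":[-2,0,0],"gripper":0.2},
  {"rot":[0,0,0],"offset":[-3,0,0],"gripper":0.2},
  {"rot":[0,0,0],"offset":[-4,0,0],"gripper":0.2},
  {"rot":[0,0,0],"offset":[-5,0,0],"gripper":0.2},
  {"rot":[0,0,0],"offset":[-6,0,0],"gripper":0.2},
  {"rot":[0,0,0],"offset":[-7,0,0],"gripper":0.2},
  {"rot":[0,0,0],"offset":[-8,0,0],"gripper":0.2},
])

```text
time_s: 22.6
position: [0.6037, -0.0589, 0.1438]
tcp_rot: [[0.076, 0.997, 0.025], [0.974, -0.08, 0.212], [0.213, 0.008, -0.977]]
force: [-0.7, 0.5, 1.6]
opening: 0.797
```

```bash
python3 - <<'E'
from h import *
s=st();print(toch(s['position']))
E
```

```text
t 22.6 p [ 0.6037 -0.0589  0.1438] F [-0.7  0.5  1.6] op 0.797
[144.29158883  -1.01372021  79.45535343]
```

>>> arm_command([
  {"rot":[0,0,0],"offset":[0.4,0,0],"gripper":0.2},
  {"rot":[0,0,0],"offset":[0.4,0,-3],"gripper":0.2},
  {"rot":[0,0,0],"offset":[0.4,0,-7],"gripper":0.1},
  {"rot":[0,0,0],"offset":[0.4,0,-11],"gripper":0},
  {"rot":[0,0,0],"offset":[0.4,-4,-11],"gripper":0},
  {"rot":[0,0,0],"offset":[0.4,-8,-11],"gripper":0},
  {"rot":[0,0,0],"offset":[0.4,-12,-11],"gripper":0},
  {"rot":[0,0,0],"offset":[0.4,-14,-11],"gripper":0},
])

```text
time_s: 23.4
position: [0.458, -0.0648, 0.2511]
tcp_rot: [[0.076, 0.997, 0.021], [0.974, -0.079, 0.213], [0.214, 0.004, -0.977]]
force: [0.5, 0.2, 0.8]
opening: 0.997
```

```bash
python3 - <<'E'
from h import *
s=st();t=cap('top','t9.png');S=cap('scene','s9.png')
g=cv2.cvtColor(t['frame'],cv2.COLOR_RGB2GRAY);roi=(g>150).astype(np.uint8);roi[:245]=0;roi[360:]=0;roi[:,:240]=0
n,l,a,c=cv2.connectedComponentsWithStats(roi)
for i in range(1,n):
    if a[i,4]>150:print(a[i],c[i].round(1),px2w(cal('top'),*c[i],.028).round(4))
go([.385,-.2225,.16],down(86))
E
```

```text
t 23.4 p [ 0.458  -0.0648  0.2511] F [0.5 0.2 0.8] op 0.997
[489 294  32  31 512] [504.7 309.3] [ 0.3759 -0.363   0.028 ]
[422 303  13  24 188] [427.9 313.6] [ 0.3655 -0.1953  0.028 ]
[477 344  43  16 270] [495.1 352.6] [ 0.2826 -0.3389  0.028 ]
offset [-17.85, -6.12, 5.38] rot [0.3, -12.38, -0.54] rows>= 3.9
```

B seems to have been knocked: its blob's left and bottom edges have shifted, and the arm partly hides it. I move the arm aside and measure again.

>>> arm_command([
  {"rot":[0,-4,0],"offset":[5,0,-1],"gripper":0},
  {"rot":[0,-8,0],"offset":[10,0,-1],"gripper":0},
  {"rot":[0.3,-12.3,-0.5],"offset":[15,0,-1],"gripper":0},
  {"rot":[0.3,-12.3,-0.5],"offset":[15,0,-1],"gripper":0},
])

```text
time_s: 23.9
position: [0.4742, 0.0859, 0.2948]
tcp_rot: [[0.057, 0.998, 0.01], [0.998, -0.057, 0.001], [0.002, 0.009, -1.0]]
force: [-0.5, -0.0, -0.1]
opening: 1.0
```

```bash
cat > pk.py <<'E'
from h import *
t=cap('top','t10.png');S=cap('scene','s10.png')
for n,d,z in(('top',t,(250,370,240,540)),('scene',S,(150,260,240,340))):
    g=cv2.cvtColor(d['frame'],cv2.COLOR_RGB2GRAY);roi=np.zeros_like(g);a0,a1,b0,b1=z;roi[a0:a1,b0:b1]=(g[a0:a1,b0:b1]>130);print(n)
    k,l,a,c=cv2.connectedComponentsWithStats(roi)
    for i in range(1,k):
        if a[i,4]>100:print(a[i],c[i].round(1),px2w(cal(n),*c[i],.028).round(4))
E
python3 pk.py
```

```text
top
[245 250  47   5 118] [273.4 251. ] [0.5031 0.149  0.028 ]
[489 294  32  32 571] [504.5 309.5] [ 0.3755 -0.3626  0.028 ]
[ 422  302  103   67 1737] [458.8 335.2] [ 0.3192 -0.2617  0.028 ]
[245 326  20   9 114] [255.  330.4] [0.3263 0.1871 0.028 ]
[282 351  14  19 241] [288.6 360.7] [0.2612 0.1113 0.028 ]
scene
[275 173  43  46 602] [294.7 200.2] [ 0.3445 -0.2312  0.028 ]
[244 181  24  13 194] [255.6 186.9] [ 0.3724 -0.3628  0.028 ]
[252 223  88  37 464] [298.7 244.2] [ 0.4797 -0.0809  0.028 ]
[242 237  47  23 426] [266.8 249.1] [ 0.5476 -0.1236  0.028 ]
```

```bash
python3 - <<'E'
from h import *
im=cv2.imread('pics/t10.png');g=cv2.cvtColor(im,cv2.COLOR_BGR2GRAY)
k=cv2.resize(g[270:370,390:530],None,fx=4,fy=4,interpolation=3)
c=cv2.HoughCircles(cv2.GaussianBlur(k,(0,0),2),cv2.HOUGH_GRADIENT,1.5,60,param1=80,param2=25,minRadius=48,maxRadius=70)
for u,v,r in c[0]:
    uu,vv=390+(u+.5)/4-.5,270+(v+.5)/4-.5;print(round(uu,1),round(vv,1),round(r/4,1),px2w(cal('top'),uu,vv,.028).round(4),im[int(vv),int(uu)])
s=cv2.imread('pics/s10.png')
f=np.hstack([cv2.resize(im[280:370,410:530],(480,360),interpolation=3),cv2.resize(s[165:255,250:330],(320,360),interpolation=3)])
cv2.imwrite('pics/v10.png',f)
E
```

```text
504.9 309.2 16.6 [ 0.3762 -0.3635  0.028 ] [20 20 21]
434.4 315.6 15.0 [ 0.3614 -0.2095  0.028 ] [221 218 214]
```

```bash
python3 - <<'E'
from h import *
st();go([.3615,-.2105,.16],down(105))
E
```

```text
t 24.0 p [0.4739 0.0802 0.2934] F [ 0.6  0.7 -0.3] op 0.999
offset [-29.73, -9.44, 13.28] rot [0.35, 0.05, -18.66] rows>= 6.8
```

View pics/v10.png

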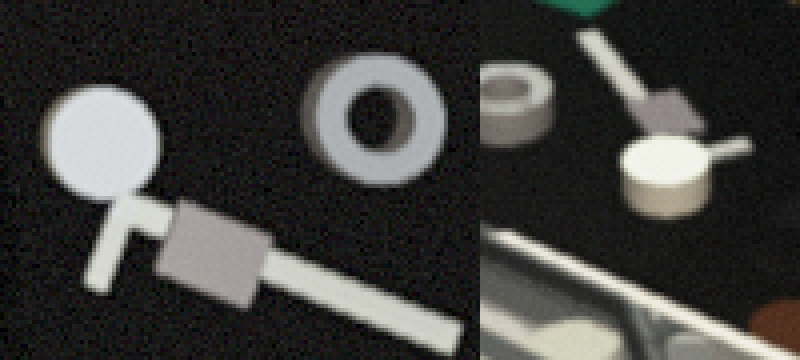

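This shows puck B at v10 (103,143), i.e. top (435.4,315.4), right beside the caliper's corner. Puck A lies in the chute at the lower right. I grasp B with the jaws at 105°, away from the caliper.

>>> arm_command([
  {"rot":[0,0,-3],"offset":[-4.3,-1.5,1],"gripper":0},
  {"rot":[0,0,-6],"offset":[-8.6,-3,2],"gripper":0},
  {"rot":[0,0,-9],"offset":[-12.9,-4.5,4],"gripper":0},
  {"rot":[0,0,-12],"offset":[-17.2,-6,6],"gripper":0},
  {"rot":[0,0,-15],"offset":[-21.5,-7.5,8],"gripper":0},
  {"rot":[0.3,0,-18.6],"offset":[-25.8,-8.7,10],"gripper":0},
  {"rot":[0.3,0,-18.6],"offset":[-29.7,-9.4,12],"gripper":0},
  {"rot":[0.3,0,-18.6],"offset":[-29.7,-9.4,12],"gripper":0},
])

```text
time_s: 24.8
position: [0.3575, -0.2191, 0.1704]
tcp_rot: [[-0.241, 0.971, -0.002], [0.971, 0.241, -0.001], [-0.001, -0.002, -1.0]]
force: [0.2, 0.3, 0.8]
opening: 0.999
```

```bash
python3 - <<'E'
from h import *
st();go([.362,-.211,.076],down(105))
E
```

```text
t 24.8 p [ 0.3575 -0.2191  0.1704] F [0.2 0.3 0.8] op 0.999
offset [0.68, 0.65, 9.44] rot [-0.11, 0.06, -1.07] rows>= 1.9
```

>>> arm_command([
  {"rot":[0,0,-1],"offset":[0.3,0.4,2],"gripper":0},
  {"rot":[0,0,-1],"offset":[0.3,0.4,4.5],"gripper":0},
  {"rot":[0,0,-1],"offset":[0.3,0.4,5],"gripper":0},
  {"rot":[0,0,-1],"offset":[0.3,0.4,5],"gripper":0},
  {"rot":[0,0,-1],"offset":[0.3,0.4,5],"gripper":0},
])

```text
time_s: 25.3
position: [0.3619, -0.2088, 0.123]
tcp_rot: [[-0.268, 0.964, -0.001], [0.964, 0.268, -0.001], [-0.001, -0.001, -1.0]]
force: [0.2, -0.3, -0.6]
opening: 0.997
```

```bash
python3 - <<'E'
from h import *
st();go([.362,-.211,.076],down(105))
E
```

```text
t 25.3 p [ 0.3619 -0.2088  0.123 ] F [ 0.2 -0.3 -0.6] op 0.997
offset [-0.22, -0.04, 4.7] rot [-0.08, 0.05, 0.52] rows>= 0.9
```

>>> arm_command([
  {"rot":[0,0,0],"offset":[-0.2,0,2],"gripper":0},
  {"rot":[0,0,0],"offset":[-0.2,0,4],"gripper":0},
  {"rot":[0,0,0],"offset":[-0.2,0,4.7],"gripper":0},
  {"rot":[0,0,0],"offset":[-0.2,0,4.7],"gripper":0},
  {"rot":[0,0,0],"offset":[-0.2,0,4.7],"gripper":1},
  {"rot":[0,0,0],"offset":[-0.2,0,4.7],"gripper":1},
  {"rot":[0,0,0],"offset":[-0.2,0,4.7],"gripper":1},
  {"rot":[0,0,0],"offset":[-0.2,0,4.7],"gripper":1},
])

```text
time_s: 26.1
position: [0.3624, -0.2104, 0.0759]
tcp_rot: [[-0.268, 0.963, -0.001], [0.963, 0.268, -0.001], [-0.001, -0.001, -1.0]]
force: [-0.6, 1.2, -0.5]
opening: 0.718
```

>>> arm_command([
  {"rot":[0,0,0],"offset":[0,0,0],"gripper":1},
  {"rot":[0,0,0],"offset":[0,0,0],"gripper":1},
  {"rot":[0,0,0],"offset":[0,0,-4],"gripper":1},
  {"rot":[0,0,0],"offset":[0,0,-9],"gripper":1},
  {"rot":[0,0,0],"offset":[0,0,-14],"gripper":1},
  {"rot":[0,0,0],"offset":[0,0,-18],"gripper":1},
  {"rot":[0,0,0],"offset":[0,0,-18],"gripper":1},
])

```text
time_s: 26.8
position: [0.3643, -0.2117, 0.2599]
tcp_rot: [[-0.269, 0.963, 0.006], [0.963, 0.269, -0.009], [-0.01, 0.004, -1.0]]
force: [0.6, -1.3, -1.9]
opening: 0.684
```

```bash
python3 - <<'E'
from h import *
st();go(ch(264,2,120),RC)
E
```

```text
t 26.8 p [ 0.3643 -0.2117  0.2599] F [ 0.6 -1.3 -1.9] op 0.684
offset [18.65, 30.57, 5.08] rot [-1.77, 12.42, 19.87] rows>= 7.2
```

>>> arm_command([
  {"rot":[0,2,3],"offset":[3,3.5,0],"gripper":1},
  {"rot":[0,4,6],"offset":[6,7,0],"gripper":1},
  {"rot":[0,6,9],"offset":[9,10.5,0],"gripper":1},
  {"rot":[-1,8,12],"offset":[12,14,0],"gripper":1},
  {"rot":[-1,10,16],"offset":[14.5,18,0],"gripper":1},
  {"rot":[-1.8,12.4,19.9],"offset":[16.5,22,0],"gripper":1},
  {"rot":[-1.8,12.4,19.9],"offset":[18,26,1],"gripper":1},
  {"rot":[-1.8,12.4,19.9],"offset":[18.6,29,3],"gripper":1},
])

```text
time_s: 27.6
position: [0.5934, 0.0489, 0.224]
tcp_rot: [[0.075, 0.997, 0.009], [0.974, -0.075, 0.215], [0.215, -0.007, -0.977]]
force: [0.9, -0.6, -1.5]
opening: 0.683
```

```bash
python3 - <<'E'
from h import *
s=st();print(toch(s['position']));go(ch(264,1,110),RC)
E
```

```text
t 27.6 p [0.5934 0.0489 0.224 ] F [ 0.9 -0.6 -1.5] op 0.683
[265.39646288  17.39340995 135.70253115]
offset [-0.16, 1.66, 2.56] rot [-0.4, -0.43, -0.06] rows>= 0.6
```

>>> arm_command([
  {"rot":[-0.4,-0.4,0],"offset":[-0.1,1,0],"gripper":1},
  {"rot":[-0.4,-0.4,0],"offset":[-0.1,1.7,0],"gripper":1},
  {"rot":[-0.4,-0.4,0],"offset":[-0.1,1.7,1.5],"gripper":1},
  {"rot":[-0.4,-0.4,0],"offset":[-0.1,1.7,2.6],"gripper":1},
  {"rot":[-0.4,-0.4,0],"offset":[-0.1,1.7,2.6],"gripper":1},
  {"rot":[-0.4,-0.4,0],"offset":[-0.1,1.7,2.6],"gripper":1},
])

```text
time_s: 28.2
position: [0.6084, 0.0497, 0.1991]
tcp_rot: [[0.077, 0.997, 0.014], [0.975, -0.078, 0.208], [0.208, -0.003, -0.978]]
force: [0.5, 0.3, -0.9]
opening: 0.683
```

```bash
python3 - <<'E'
from h import *
s=st();print(toch(s['position']));go(ch(264,1,79),RC)
E
```

```text
t 28.2 p [0.6084 0.0497 0.1991] F [ 0.5  0.3 -0.9] op 0.683
[262.03674494   2.55923055 110.93300666]
offset [0.2, 0.16, 3.19] rot [-0.1, -0.01, -0.2] rows>= 0.6
```

>>> arm_command([
  {"rot":[0,0,0],"offset":[0.2,0.1,1.2],"gripper":1},
  {"rot":[0,0,0],"offset":[0.2,0.1,2.2],"gripper":1},
  {"rot":[0,0,0],"offset":[0.2,0.1,2.9],"gripper":1},
  {"rot":[0,0,0],"offset":[0.2,0.1,3.2],"gripper":1},
  {"rot":[0,0,0],"offset":[0.2,0.1,3.2],"gripper":1},
])

```text
time_s: 28.7
position: [0.6102, 0.0589, 0.1674]
tcp_rot: [[0.076, 0.997, 0.013], [0.975, -0.077, 0.208], [0.208, -0.003, -0.978]]
force: [-0.1, 0.2, -1.0]
opening: 0.682
```

>>> arm_command([
  {"rot":[0,0,0],"offset":[0,0,0.2],"gripper":1},
  {"rot":[0,0,0],"offset":[0,0,0.2],"gripper":1},
])

```text
time_s: 28.9
position: [0.6108, 0.059, 0.1664]
tcp_rot: [[0.076, 0.997, 0.015], [0.975, -0.078, 0.208], [0.208, -0.001, -0.978]]
force: [0.8, -0.1, -1.5]
opening: 0.682
```

>>> arm_command([
  {"rot":[0,0,0],"offset":[0,0,0.15],"gripper":1},
  {"rot":[0,0,0],"offset":[0,0,0.15],"gripper":1},
])

```text
time_s: 29.1
position: [0.611, 0.0593, 0.1655]
tcp_rot: [[0.076, 0.997, 0.016], [0.975, -0.078, 0.207], [0.208, -0.0, -0.978]]
force: [-1.4, -0.5, 2.1]
opening: 0.684
```

>>> arm_command([
  {"rot":[0,0,0],"offset":[0,0,-0.2],"gripper":0.2},
  {"rot":[0,0,0],"offset":[0,0,-0.2],"gripper":0.2},
  {"rot":[0,0,0],"offset":[0,0,-0.2],"gripper":0.2},
  {"rot":[0,0,0],"offset":[-1,0,-0.2],"gripper":0.2},
  {"rot":[0,0,0],"offset":[-2,0,-0.2],"gripper":0.2},
  {"rot":[0,0,0],"offset":[-3,0,-0.2],"gripper":0.2},
  {"rot":[0,0,0],"offset":[-4,0,-0.2],"gripper":0.2},
])

```text
time_s: 29.8
position: [0.6076, 0.0189, 0.1583]
tcp_rot: [[0.077, 0.997, 0.015], [0.975, -0.078, 0.208], [0.208, -0.001, -0.978]]
force: [0.0, 0.3, 2.2]
opening: 0.795
```

>>> arm_command([
  {"rot":[0,0,0],"offset":[-1,0,0],"gripper":0.2},
  {"rot":[0,0,0],"offset":[-2,0,0],"gripper":0.2},
  {"rot":[0,0,0],"offset":[-3,0,0],"gripper":0.2},
  {"rot":[0,0,0],"offset":[-3.5,0,0],"gripper":0.2},
  {"rot":[0,0,0],"offset":[-3.5,0,0],"gripper":0.2},
])

```text
time_s: 30.3
position: [0.6046, -0.0154, 0.1508]
tcp_rot: [[0.077, 0.997, 0.014], [0.975, -0.078, 0.207], [0.207, -0.002, -0.978]]
force: [-0.2, 1.7, -0.0]
opening: 0.804
```

```bash
python3 - <<'E'
from h import *
s=st();print(toch(s['position']))
E
```

```text
t 30.3 p [ 0.6046 -0.0154  0.1508] F [-0.2  1.7 -0. ] op 0.804
[188.28467263   1.36738591  77.22034045]
```

>>> arm_command([
  {"rot":[0,0,0],"offset":[0.4,0,0],"gripper":0.2},
  {"rot":[0,0,0],"offset":[0.4,0,-3],"gripper":0.2},
  {"rot":[0,0,0],"offset":[0.4,0,-6],"gripper":0.6},
  {"rot":[0,0,0],"offset":[3.5,0,-6],"gripper":1},
  {"rot":[0,0,0],"offset":[6.2,0,-6],"gripper":1},
  {"rot":[0,0,0],"offset":[6.2,0,-6],"gripper":1},
  {"rot":[0,0,0],"offset":[6.2,0,-6],"gripper":1},
  {"rot":[0,0,0],"offset":[6.2,0,-6],"gripper":1},
])

```text
time_s: 31.1
position: [0.6085, 0.0335, 0.2223]
tcp_rot: [[0.076, 0.997, 0.014], [0.975, -0.077, 0.207], [0.208, -0.002, -0.978]]
force: [-0.1, 0.7, -0.1]
opening: 0.343
```

```bash
python3 - <<'E'
from h import *
s=st();print(toch(s['position']));go(ch(251,0,78),RC)
E
```

```text
t 31.1 p [0.6085 0.0335 0.2223] F [-0.1  0.7 -0.1] op 0.343
[251.09201121   1.21668806 137.0207881 ]
offset [-0.01, 0.13, 5.9] rot [-0.09, 0.02, -0.14] rows>= 1.2
```

>>> arm_command([
  {"rot":[0,0,0],"offset":[0,0.1,0],"gripper":1},
  {"rot":[0,0,0],"offset":[0,0.1,0],"gripper":1},
  {"rot":[0,0,0],"offset":[0,0.1,0],"gripper":1},
  {"rot":[0,0,0],"offset":[0,0.1,0],"gripper":1},
  {"rot":[0,0,0],"offset":[0,0.1,3],"gripper":1},
  {"rot":[0,0,0],"offset":[0,0.1,5],"gripper":1},
  {"rot":[0,0,0],"offset":[0,0.1,5.9],"gripper":1},
  {"rot":[0,0,0],"offset":[0,0.1,5.9],"gripper":1},
])

```text
time_s: 31.9
position: [0.6099, 0.0462, 0.1638]
tcp_rot: [[0.077, 0.997, 0.012], [0.975, -0.077, 0.208], [0.208, -0.004, -0.978]]
force: [0.1, -0.1, 0.5]
opening: 0.004
```

>>> arm_command([
  {"rot":[0,0,0],"offset":[-1,0,0],"gripper":1},
  {"rot":[0,0,0],"offset":[-2.2,0,0],"gripper":1},
  {"rot":[0,0,0],"offset":[-3.4,0,0],"gripper":1},
  {"rot":[0,0,0],"offset":[-4.6,0,0],"gripper":1},
  {"rot":[0,0,0],"offset":[-5.8,0,0],"gripper":1},
  {"rot":[0,0,0],"offset":[-7,0,0],"gripper":1},
  {"rot":[0,0,0],"offset":[-8.2,0,0],"gripper":1},
  {"rot":[0,0,0],"offset":[-9.2,0,0],"gripper":1},
])

```text
time_s: 32.7
position: [0.6035, -0.0448, 0.1457]
tcp_rot: [[0.077, 0.997, 0.015], [0.975, -0.078, 0.208], [0.208, -0.001, -0.978]]
force: [0.3, 1.7, 2.3]
opening: 0.008
```

```bash
python3 - <<'E'
from h import *
s=st();print(toch(s['position']),'Fch',C.T@np.array(s['force']))
E
```

```text
t 32.7 p [ 0.6035 -0.0448  0.1457] F [0.3 1.7 2.3] op 0.008
[158.38868361   0.29670935  78.38385397] Fch [ 2.19698832 -0.20683387  1.86689877]
```

>>> arm_command([
  {"rot":[0,0,0],"offset":[-0.6,0,0],"gripper":1},
  {"rot":[0,0,0],"offset":[-1.2,0,0],"gripper":1},
  {"rot":[0,0,0],"offset":[-1.6,0,0],"gripper":1},
  {"rot":[0,0,0],"offset":[-1.6,0,0],"gripper":1},
])

```text
time_s: 33.1
position: [0.6023, -0.06, 0.1422]
tcp_rot: [[0.076, 0.997, 0.015], [0.975, -0.078, 0.207], [0.207, -0.001, -0.978]]
force: [-0.3, -0.5, 0.8]
opening: 0.006
```

>>> arm_command([
  {"rot":[0,0,0],"offset":[-0.2,0,0],"gripper":1},
  {"rot":[0,0,0],"offset":[-0.4,0,0],"gripper":1},
  {"rot":[0,0,0],"offset":[-0.4,0,0],"gripper":1},
])

```text
time_s: 33.4
position: [0.6019, -0.0633, 0.1415]
tcp_rot: [[0.076, 0.997, 0.014], [0.975, -0.077, 0.207], [0.208, -0.002, -0.978]]
force: [-0.7, 0.5, -0.4]
opening: 0.003
```

>>> arm_command([
  {"rot":[0,0,0],"offset":[-0.2,0,0],"gripper":1},
  {"rot":[0,0,0],"offset":[-0.3,0,0],"gripper":1},
  {"rot":[0,0,0],"offset":[-0.3,0,0],"gripper":1},
])

```text
time_s: 33.7
position: [0.6018, -0.0664, 0.141]
tcp_rot: [[0.076, 0.997, 0.015], [0.975, -0.078, 0.207], [0.208, -0.001, -0.978]]
force: [-0.1, -0.1, 0.4]
opening: 0.008
```

```bash
python3 - <<'E'
from h import *
s=st();print(toch(s['position']),'Fch',C.T@np.array(s['force']))
E
```

```text
t 33.7 p [ 0.6018 -0.0664  0.141 ] F [-0.1 -0.1  0.4] op 0.008
[136.30290238   0.33652988  78.2695006 ] Fch [0.00286615 0.06243663 0.42041923]
```

>>> arm_command([
  {"rot":[0,0,0],"offset":[-0.2,0,0],"gripper":1},
  {"rot":[0,0,0],"offset":[-0.3,0,0],"gripper":1},
  {"rot":[0,0,0],"offset":[-0.3,0,0],"gripper":1},
])

```text
time_s: 34.0
position: [0.6017, -0.0693, 0.1405]
tcp_rot: [[0.076, 0.997, 0.015], [0.975, -0.078, 0.207], [0.208, -0.001, -0.978]]
force: [0.5, -0.3, -0.1]
opening: -0.0
```

>>> arm_command([
  {"rot":[0,0,0],"offset":[-0.2,0,0],"gripper":1},
  {"rot":[0,0,0],"offset":[-0.3,0,0],"gripper":1},
  {"rot":[0,0,0],"offset":[-0.3,0,0],"gripper":1},
])

```text
time_s: 34.3
position: [0.6014, -0.0722, 0.1399]
tcp_rot: [[0.076, 0.997, 0.015], [0.975, -0.078, 0.207], [0.208, -0.001, -0.978]]
force: [0.1, 0.0, -0.5]
opening: 0.004
```

>>> arm_command([
  {"rot":[0,0,0],"offset":[-0.2,0,0],"gripper":1},
  {"rot":[0,0,0],"offset":[-0.2,0,0],"gripper":1},
])

```text
time_s: 34.5
position: [0.6012, -0.074, 0.1395]
tcp_rot: [[0.076, 0.997, 0.015], [0.975, -0.078, 0.208], [0.208, -0.001, -0.978]]
force: [0.6, 0.4, -0.3]
opening: 0.006
```

>>> arm_command([
  {"rot":[0,0,0],"offset":[-0.2,0,0],"gripper":1},
  {"rot":[0,0,0],"offset":[-0.3,0,0],"gripper":1},
  {"rot":[0,0,0],"offset":[-0.3,0,0],"gripper":1},
])

```text
time_s: 34.8
position: [0.601, -0.0746, 0.1394]
tcp_rot: [[0.077, 0.997, 0.015], [0.974, -0.079, 0.212], [0.213, -0.002, -0.977]]
force: [1.4, 7.6, 3.2]
opening: 0.005
```

>>> arm_command([
  {"rot":[0,0,0],"offset":[-0.2,0,0],"gripper":1},
  {"rot":[0,0,0],"offset":[-0.3,0,0],"gripper":1},
  {"rot":[0,0,0],"offset":[-0.3,0,0],"gripper":1},
])

```text
time_s: 35.1
position: [0.6008, -0.075, 0.1393]
tcp_rot: [[0.078, 0.997, 0.014], [0.973, -0.08, 0.217], [0.218, -0.003, -0.976]]
force: [2.8, 14.9, 5.8]
opening: 0.006
```

```bash
python3 - <<'E'
from h import *
s=st();print(toch(s['position']),'Fch',C.T@np.array(s['force']))
t=cap('top','t11.png');S=cap('scene','s11.png')
g=cv2.cvtColor(S['frame'],cv2.COLOR_RGB2GRAY)
for x in range(10,190,10):
    u,v=w2px(cal('scene'),ch(x,0,30));u2,v2=w2px(cal('top'),ch(x,0,28))
    print(x,S['frame'][int(round(v)),int(round(u))],t['frame'][int(round(v2)),int(round(u2))])
E
```

```text
t 35.1 p [ 0.6008 -0.075   0.1393] F [ 2.8 14.9  5.8] op 0.006
[127.44598138   0.68847132  78.43421712] Fch [15.98015573 -1.67615212  2.5115364 ]
10 [150 143 126] [60 57 55]
20 [144 138 125] [ 98 100  92]
30 [139 133 122] [70 69 68]
40 [135 129 114] [69 69 68]
50 [148 141 126] [68 69 70]
60 [145 138 122] [68 68 67]
70 [147 138 123] [107 106 100]
80 [137 131 117] [71 71 69]
90 [138 132 120] [61 65 63]
100 [121 115 106] [118 133 140]
110 [57 60 53] [120 136 143]
120 [43 44 38] [62 70 75]
130 [45 43 46] [60 72 76]
140 [44 44 43] [60 68 66]
150 [42 44 40] [116 116 107]
160 [131 130 118] [149 147 137]
170 [132 132 120] [79 81 81]
180 [129 128 119] [68 70 70]
```

>>> arm_command([
  {"rot":[0,0,0],"offset":[0.5,0,0],"gripper":1},
  {"rot":[0,0,0],"offset":[1.2,0,0],"gripper":1},
  {"rot":[0,0,0],"offset":[1.2,0,-3],"gripper":1},
  {"rot":[0,0,0],"offset":[1.2,0,-7],"gripper":1},
  {"rot":[0,0,0],"offset":[2,0,-11],"gripper":1},
  {"rot":[0,0,0],"offset":[3,0,-14],"gripper":1},
  {"rot":[0,0,0],"offset":[4,0,-17],"gripper":1},
  {"rot":[0,0,0],"offset":[4,0,-17],"gripper":1},
])

```text
time_s: 36.0
position: [0.6035, -0.077, 0.318]
tcp_rot: [[0.074, 0.997, 0.025], [0.976, -0.078, 0.203], [0.204, 0.009, -0.979]]
force: [0.5, -0.1, 0.1]
opening: 0.005
```

```bash
python3 - <<'E'
from h import *
s=st();print(toch(s['position']))
t=cap('top','t12.png');S=cap('scene','s12.png')
# rectify scene view onto plane z=28 (puck tops), chute x -20..340, y -60..60
def rect(d,c,z):
    xs,ys=np.meshgrid(np.arange(-20,220,2),np.arange(-50,51,2));m=np.array([w2px(c,ch(x,y,z)) for x,y in zip(xs.ravel(),ys.ravel())],np.float32).reshape(*xs.shape,2)
    return cv2.remap(d['frame'],m[...,0],m[...,1],1)
a=rect(S,cal('scene'),28);b=rect(t,cal('top'),28)
cv2.imwrite('pics/r12.png',cv2.resize(np.vstack([a,b])[:,:,::-1],None,fx=4,fy=4))
for nm,i in(('scene',a),('top',b)):
    for y in(0,18): print(nm,y,[int(v) for v in i[(y+50)//2].mean(-1)][::2])
go(ch(177,-118,245),RC);go(ch(177,-118,198),RC)
for n,uv in dict(bottle=(336,105),jar=(270,122)).items(): print(n,px2w(cal('top'),*uv,.17 if n=='bottle' else .085).round(3))
print('finger pt',ch(177,-118,128))
E
```

```text
t 36.0 p [ 0.6035 -0.077   0.318 ] F [ 0.5 -0.1  0.1] op 0.005
[162.88851088  -2.1529633  253.56935138]
scene 0 [42, 48, 57, 65, 80, 109, 133, 139, 141, 143, 143, 143, 144, 144, 145, 145, 144, 145, 144, 143, 144, 150, 160, 148, 145, 144, 144, 144, 140, 143, 145, 146, 145, 150, 160, 171, 168, 161, 161, 155, 149, 138, 133, 161, 192, 197, 196, 195, 191, 187, 188, 185, 185, 185, 187, 192, 193, 191, 187, 168]
scene 18 [45, 53, 65, 74, 82, 101, 122, 138, 141, 143, 144, 144, 144, 144, 144, 143, 145, 144, 137, 124, 117, 125, 141, 142, 144, 144, 147, 145, 142, 142, 145, 144, 143, 142, 127, 110, 99, 90, 87, 86, 88, 90, 88, 87, 89, 86, 89, 89, 90, 92, 87, 79, 62, 45, 42, 57, 75, 96, 112, 106]
top 0 [104, 106, 106, 108, 116, 119, 118, 118, 120, 122, 123, 125, 124, 129, 133, 133, 136, 144, 131, 124, 124, 118, 83, 75, 109, 131, 127, 129, 127, 127, 130, 126, 139, 102, 65, 68, 67, 65, 66, 69, 59, 162, 215, 214, 214, 214, 215, 214, 215, 215, 215, 216, 217, 215, 216, 215, 215, 216, 216, 217]
top 18 [111, 116, 118, 119, 118, 121, 121, 122, 121, 122, 119, 121, 118, 118, 118, 119, 118, 114, 116, 112, 114, 109, 106, 103, 71, 66, 104, 124, 125, 122, 122, 121, 121, 121, 123, 107, 72, 71, 67, 65, 68, 63, 88, 211, 218, 216, 216, 218, 215, 217, 217, 214, 217, 216, 215, 217, 217, 217, 217, 216]
offset [1.5, 11.8, 0.42] rot [0.06, 0.07, -0.13] rows>= 2.4
offset [1.51, 11.79, 5.12] rot [0.06, 0.07, -0.13] rows>= 2.6
bottle [0.786 0.007 0.17 ]
jar [0.783 0.153 0.085]
finger pt [ 0.72203632 -0.04589754  0.19810055]
```

>>> arm_command([
  {"rot":[0,0,0],"offset":[0.5,4,0],"gripper":1},
  {"rot":[0,0,0],"offset":[1,8,0],"gripper":1},
  {"rot":[0,0,0],"offset":[1.5,11.8,0],"gripper":1},
  {"rot":[0,0,0],"offset":[1.5,11.8,0],"gripper":1},
  {"rot":[0,0,0],"offset":[1.5,11.8,0],"gripper":1},
])

```text
time_s: 36.6
position: [0.7195, -0.0706, 0.3127]
tcp_rot: [[0.077, 0.997, 0.01], [0.975, -0.077, 0.208], [0.209, -0.006, -0.978]]
force: [-0.5, -1.1, 0.0]
opening: 0.009
```

```bash
python3 - <<'E'
from h import *
s=st();p=toch(s['position']);print(p);go(ch(177,-116,198),RC)
# closing path offsets rel. to (177,-116,198)
for th in (1.75,1.6,1.45,1.3,1.1,.9,.7,.5,.35,.2,.1,0):
    r=95;t=3
    y=-56+r*np.cos(th)-t*np.sin(th)-9.5;z=40+r*np.sin(th)+t*np.cos(th)
    print(th,'tooly',round((-116-y)/10,2),'toolz',round((128-z)/10,2))
E
```

```text
t 36.6 p [ 0.7195 -0.0706  0.3127] F [-0.5 -1.1  0. ] op 0.009
[ 176.57652753 -117.29896899  245.22075424]
offset [0.04, -0.1, 4.72] rot [-0.34, -0.04, -0.19] rows>= 0.9
1.75 tooly -3.06 toolz -0.49
1.6 tooly -4.47 toolz -0.69
1.45 tooly -5.9 toolz -0.67
1.3 tooly -7.3 toolz -0.43
1.1 tooly -9.09 toolz 0.2
0.9 tooly -10.72 toolz 1.17
0.7 tooly -12.12 toolz 2.45
0.5 tooly -13.24 toolz 3.98
0.35 tooly -13.87 toolz 5.26
0.2 tooly -14.3 toolz 6.62
0.1 tooly -14.47 toolz 7.55
0 tooly -14.55 toolz 8.5
```

>>> arm_command([
  {"rot":[-0.3,0,0],"offset":[0,-0.1,2],"gripper":1},
  {"rot":[-0.3,0,0],"offset":[0,-0.1,4],"gripper":1},
  {"rot":[-0.3,0,0],"offset":[0,-0.1,4.7],"gripper":1},
  {"rot":[-0.3,0,0],"offset":[0,-0.1,4.7],"gripper":1},
])

```text
time_s: 37.0
position: [0.718, -0.0605, 0.2679]
tcp_rot: [[0.077, 0.997, 0.015], [0.975, -0.079, 0.208], [0.209, -0.001, -0.978]]
force: [0.3, -0.2, -0.2]
opening: 0.006
```

>>> arm_command([
  {"rot":[0,0,0],"offset":[0,-1.2,-0.2],"gripper":1},
  {"rot":[0,0,0],"offset":[0,-2.2,-0.4],"gripper":1},
  {"rot":[0,0,0],"offset":[0,-3.2,-0.5],"gripper":1},
  {"rot":[0,0,0],"offset":[0,-4.5,-0.7],"gripper":1},
  {"rot":[0,0,0],"offset":[0,-5.9,-0.7],"gripper":1},
  {"rot":[0,0,0],"offset":[0,-7.3,-0.4],"gripper":1},
  {"rot":[0,0,0],"offset":[0,-8.2,-0.1],"gripper":1},
  {"rot":[0,0,0],"offset":[0,-9.1,0.2],"gripper":1},
])

```text
time_s: 37.8
position: [0.6288, -0.0533, 0.2682]
tcp_rot: [[0.076, 0.997, 0.022], [0.975, -0.079, 0.207], [0.208, 0.006, -0.978]]
force: [0.7, -0.5, 1.5]
opening: 0.008
```

```bash
python3 - <<'E'
from h import *
s=st();print(toch(s['position']),C.T@np.array(s['force']))
E
```

```text
t 37.8 p [ 0.6288 -0.0533  0.2682] F [ 0.7 -0.5  1.5] op 0.008
[177.46980184 -25.61811497 199.58692272] [-0.14146891 -0.71604316  1.53303462]
```

>>> arm_command([
  {"rot":[0,0,0],"offset":[0,-0.8,0.5],"gripper":1},
  {"rot":[0,0,0],"offset":[0,-1.6,1.0],"gripper":1},
  {"rot":[0,0,0],"offset":[0,-2.3,1.6],"gripper":1},
  {"rot":[0,0,0],"offset":[0,-3.0,2.3],"gripper":1},
  {"rot":[0,0,0],"offset":[0,-3.6,3.0],"gripper":1},
  {"rot":[0,0,0],"offset":[0,-4.15,3.8],"gripper":1},
  {"rot":[0,0,0],"offset":[0,-4.5,4.4],"gripper":1},
  {"rot":[0,0,0],"offset":[0,-4.8,5.1],"gripper":1},
])

```text
time_s: 38.6
position: [0.5819, -0.0386, 0.2168]
tcp_rot: [[0.076, 0.997, 0.02], [0.975, -0.079, 0.207], [0.208, 0.003, -0.978]]
force: [0.5, -0.3, 0.9]
opening: 0.01
```

>>> arm_command([
  {"rot":[0,0,0],"offset":[0,-0.2,0.7],"gripper":1},
  {"rot":[0,0,0],"offset":[0,-0.4,1.3],"gripper":1},
  {"rot":[0,0,0],"offset":[0,-0.5,1.8],"gripper":1},
  {"rot":[0,0,0],"offset":[0,-0.6,2.3],"gripper":1},
  {"rot":[0,0,0],"offset":[0,-0.6,2.6],"gripper":1},
  {"rot":[0,0,0],"offset":[0,-0.6,2.6],"gripper":1},
])

```text
time_s: 39.2
position: [0.5767, -0.0329, 0.1915]
tcp_rot: [[0.076, 0.997, 0.019], [0.975, -0.079, 0.207], [0.208, 0.003, -0.978]]
force: [0.1, 0.6, -1.1]
opening: 0.01
```

```bash
python3 - <<'E'
from h import *
s=st();print(toch(s['position']),C.T@np.array(s['force']))
E
```

```text
t 39.2 p [ 0.5767 -0.0329  0.1915] F [ 0.1  0.6 -1.1] op 0.01
[177.64332905  27.86114084 121.12643489] [ 0.36329099 -0.01845513 -1.22055206]
```

>>> arm_command([
  {"rot":[0,0,0],"offset":[0,0,0.3],"gripper":1},
  {"rot":[0,0,0],"offset":[0,0,0.6],"gripper":1},
  {"rot":[0,0,0],"offset":[0,0,0.6],"gripper":1},
])

```text
time_s: 39.5
position: [0.5769, -0.0317, 0.1858]
tcp_rot: [[0.076, 0.997, 0.02], [0.975, -0.079, 0.207], [0.208, 0.004, -0.978]]
force: [0.2, -0.7, 0.7]
opening: 0.003
```

>>> arm_command([
  {"rot":[0,0,0],"offset":[0,0,0.2],"gripper":1},
  {"rot":[0,0,0],"offset":[0,0,0.2],"gripper":1},
])

```text
time_s: 39.7
position: [0.5772, -0.0314, 0.1847]
tcp_rot: [[0.076, 0.997, 0.021], [0.975, -0.079, 0.207], [0.208, 0.004, -0.978]]
force: [-0.5, -0.6, 4.2]
opening: 0.006
```

>>> arm_command([
  {"rot":[0,0,0],"offset":[0,0,0.2],"gripper":1},
  {"rot":[0,0,0],"offset":[0,0,0.2],"gripper":1},
])

```text
time_s: 39.9
position: [0.5772, -0.0314, 0.1845]
tcp_rot: [[0.075, 0.997, 0.021], [0.975, -0.078, 0.207], [0.208, 0.005, -0.978]]
force: [-4.0, -2.0, 14.4]
opening: 0.002
```

```bash
python3 - <<'E'
from h import *
s=st();print(toch(s['position']),C.T@np.array(s['force']))
E
```

```text
t 39.9 p [ 0.5772 -0.0314  0.1845] F [-4.  -2.  14.4] op 0.002
[177.63043191  27.54533333 113.94999977] [ 0.76032884  3.80051732 14.61045219]
```

>>> arm_command([
  {"rot":[0,0,0],"offset":[0,0,-1],"gripper":1},
  {"rot":[0,0,0],"offset":[0,0,-4],"gripper":1},
  {"rot":[0,0,0],"offset":[0,0,-8],"gripper":0.5},
  {"rot":[0,0,0],"offset":[0,-4,-12],"gripper":0.5},
  {"rot":[0,0,0],"offset":[4,-7,-12],"gripper":0.5},
  {"rot":[0,0,0],"offset":[9,-9,-12],"gripper":0.5},
  {"rot":[0,0,0],"offset":[14,-9,-12],"gripper":0.5},
  {"rot":[0,0,0],"offset":[19,-9,-12],"gripper":0.5},
])

```text
time_s: 40.7
position: [0.4981, 0.1318, 0.3383]
tcp_rot: [[0.078, 0.997, 0.021], [0.975, -0.081, 0.207], [0.208, 0.004, -0.978]]
force: [1.3, -0.4, 0.4]
opening: 0.45
```

>>> arm_command([
  {"rot":[0,-3,0],"offset":[5,0,0],"gripper":0.5},
  {"rot":[0,-6,0],"offset":[10,0,0],"gripper":0.5},
  {"rot":[0,-9,0],"offset":[15,0,0],"gripper":0.5},
  {"rot":[0,-12,0],"offset":[20,0,0],"gripper":0.5},
  {"rot":[0,-12,0],"offset":[25,-2,0],"gripper":0.5},
  {"rot":[0,-12,0],"offset":[30,-4,0],"gripper":0.5},
  {"rot":[0,-12,0],"offset":[34,-6,0],"gripper":0.5},
  {"rot":[0,-12,0],"offset":[38,-8,0],"gripper":0.5},
])

```text
time_s: 41.5
position: [0.447, 0.5094, 0.4164]
tcp_rot: [[0.078, 0.997, 0.004], [0.997, -0.078, 0.0], [0.0, 0.004, -1.0]]
force: [1.3, 0.8, 0.5]
opening: 0.5
```

```bash
python3 - <<'E'
from h import *
st();t=cap('top','t13.png');S=cap('scene','s13.png')
T0,S0=cv2.imread('pics/top0.png'),cv2.imread('pics/scene0.png');T1,S1=cv2.imread('pics/t13.png'),cv2.imread('pics/s13.png')
for n,a,b in(('top',T0,T1),('scene',S0,S1)):
    d=cv2.GaussianBlur(cv2.absdiff(a,b).max(-1),(5,5),0);m=(d>35).astype(np.uint8)
    k,l,st_,c=cv2.connectedComponentsWithStats(m);print(n)
    for i in range(1,k):
        if st_[i,4]>25:print(st_[i].tolist(),c[i].round().tolist())
def dark(im,r):
    y0,y1,x0,x1=r;g=cv2.cvtColor(im,cv2.COLOR_BGR2GRAY)[y0:y1,x0:x1];k,l,s,c=cv2.connectedComponentsWithStats((g<100).astype(np.uint8));i=1+s[1:,4].argmax();return s[i].tolist(),c[i].round(1)
for r,a,b in(((230,310,175,205),T0,T1),((300,352,432,482),S0,S1)): print(dark(a,r),dark(b,r))
# puck rectified profile through the clear cover
X=cv2.imread('pics/s13.png')
for y in(0,18): print([int(X[int(v+.5),int(u+.5)].mean()) for u,v in (w2px(cal('scene'),ch(x,y,28)) for x in range(-4,172,4))])
E
```

```text
t 41.5 p [0.447  0.5094 0.4164] F [1.3 0.8 0.5] op 0.5
top
[163, 225, 50, 103, 2109] [191.0, 293.0]
[0, 246, 22, 4, 72] [9.0, 247.0]
[27, 250, 13, 11, 119] [33.0, 255.0]
[378, 266, 30, 31, 734] [392.0, 281.0]
[159, 278, 4, 31, 64] [160.0, 293.0]
[425, 290, 32, 31, 780] [441.0, 305.0]
[438, 323, 39, 15, 162] [454.0, 330.0]
[430, 332, 45, 26, 284] [446.0, 346.0]
[497, 349, 29, 15, 105] [514.0, 357.0]
[495, 358, 28, 14, 110] [510.0, 364.0]
[291, 429, 78, 48, 1261] [325.0, 448.0]
scene
[475, 0, 79, 83, 1555] [518.0, 52.0]
[533, 0, 107, 191, 7876] [609.0, 111.0]
[523, 70, 50, 52, 1042] [552.0, 100.0]
[416, 80, 17, 17, 90] [426.0, 88.0]
[432, 86, 15, 19, 102] [440.0, 95.0]
[410, 89, 11, 19, 170] [414.0, 98.0]
[467, 90, 35, 14, 168] [484.0, 94.0]
[511, 117, 35, 11, 83] [528.0, 122.0]
[628, 170, 7, 5, 27] [632.0, 172.0]
[274, 173, 7, 9, 27] [276.0, 177.0]
[632, 176, 8, 10, 52] [636.0, 180.0]
[400, 184, 61, 24, 410] [429.0, 199.0]
[586, 187, 23, 11, 79] [598.0, 192.0]
[275, 195, 26, 27, 496] [287.0, 209.0]
[628, 195, 12, 17, 109] [634.0, 203.0]
[288, 222, 26, 19, 354] [302.0, 230.0]
[233, 233, 9, 9, 61] [238.0, 236.0]
[246, 232, 23, 14, 112] [257.0, 239.0]
[434, 290, 68, 52, 1717] [466.0, 316.0]
([8, 28, 10, 42, 365], array([12.9, 48.7])) ([10, 27, 10, 43, 392], array([14.8, 48.9]))
([10, 10, 31, 30, 350], array([25.7, 24.6])) ([8, 8, 31, 31, 395], array([23.7, 23.2]))
[115, 169, 185, 188, 181, 181, 179, 182, 183, 180, 178, 187, 181, 179, 180, 183, 183, 180, 181, 182, 179, 183, 181, 178, 177, 182, 179, 184, 180, 183, 182, 181, 177, 172, 171, 167, 167, 159, 159, 166, 172, 178, 175, 174]
[112, 160, 176, 182, 179, 182, 180, 178, 181, 181, 181, 178, 179, 182, 179, 168, 160, 172, 177, 178, 179, 179, 182, 177, 181, 181, 179, 180, 181, 180, 168, 157, 147, 142, 137, 136, 142, 139, 142, 139, 142, 139, 138, 140]
```

The cover, tray and other objects match the start picture, but the caliper shows a difference. I'll find out how far it moved and when.

```bash
python3 - <<'E'
from h import *
def cm(n):
    g=cv2.cvtColor(cv2.imread('pics/'+n),cv2.COLOR_BGR2GRAY);m=np.zeros_like(g);m[318:375,425:530]=(g[318:375,425:530]>85);return m
def pose(n):
    m=cm(n);
    g=m.copy();g[:,:478]=0;ys,xs=np.nonzero(g) # beam right part
    c=cv2.fitLine(np.column_stack([xs,ys]).astype(np.float32),cv2.DIST_L2,0,.01,.01).ravel()
    k=np.polyfit(xs,ys,1)
    return 'beam angle %.1f'%np.degrees(np.arctan2(c[1],c[0])),'right end',xs.max(),'y@500 %.1f'%np.polyval(k,500),'n',len(xs)
for n in('top0.png','t7.png','t10.png','t13.png'): print(n,pose(n))
# purple slider centroid
for n in('top0.png','t7.png','t10.png','t13.png'):
    im=cv2.imread('pics/'+n).astype(int);r=im[315:370,425:530];g=r.mean(-1);m=(g>110)&(g<190)&(r[...,2]-r[...,1]>8)
    ys,xs=np.nonzero(m);print(n,len(xs),xs.mean()+425,ys.mean()+315,px2w(cal('top'),xs.mean()+425,ys.mean()+315,.008).round(4))
E
```

```text
top0.png ('beam angle 79.6', 'right end', np.int64(524), 'y@500 346.0', 'n', 638)
t7.png ('beam angle 79.9', 'right end', np.int64(524), 'y@500 346.0', 'n', 636)
t10.png ('beam angle 79.2', 'right end', np.int64(525), 'y@500 345.5', 'n', 639)
t13.png ('beam angle 79.1', 'right end', np.int64(525), 'y@500 345.4', 'n', 638)
top0.png 22 462.3181818181818 341.90909090909093 [ 0.3024 -0.2742  0.008 ]
t7.png 21 465.95238095238096 339.95238095238096 [ 0.3068 -0.2823  0.008 ]
t10.png 20 464.8 343.25 [ 0.2995 -0.2796  0.008 ]
t13.png 23 461.2608695652174 340.7826086956522 [ 0.3049 -0.2719  0.008 ]
```

```bash
python3 - <<'E'
from h import *
def cm(n):
    g=cv2.cvtColor(cv2.imread('pics/'+n),cv2.COLOR_BGR2GRAY);m=(g>75).astype(np.uint8);r=np.zeros_like(m);r[320:375,425:530]=m[320:375,425:530]
    k,l,s,c=cv2.connectedComponentsWithStats(r);i=1+s[1:,4].argmax();return l==i
for n in('top0.png','t7.png','t10.png','t13.png'):
    m=cm(n);m[:, :470]=False;ys,xs=np.nonzero(m);c=cv2.fitLine(np.column_stack([xs,ys]).astype(np.float32),cv2.DIST_L2,0,.01,.01).ravel()
    e=xs>=xs.max()-4
    print(n,len(xs),'ang %.2f'%np.degrees(np.arctan(c[1]/c[0])),'end',xs[e].mean().round(1),ys[e].mean().round(1),'y@480 %.1f'%(c[3]+(480-c[2])*c[1]/c[0]))
E
```

```text
top0.png 607 ang 25.07 end 521.5 365.2 y@480 346.6
t7.png 602 ang 25.00 end 521.4 365.2 y@480 346.6
t10.png 603 ang 21.59 end 522.6 363.3 y@480 347.2
t13.png 606 ang 21.29 end 522.5 363.4 y@480 347.3
```

```bash
python3 -c "
from h import *
ticket.hand_in();st()"
```

```text
the job is handed in; nothing more can be done
the job is handed in; nothing more can be done
```

The job is done and handed in, after about 42 s of robot time. Both pucks on the bench are in the feeder, the cover is shut, and the blade is back in its tray.

- **Cover opened:** I put the blade in the seam, lifted the cover with it and pushed it round to the end stop. The force there rose to about 12 N.
- **Pucks:** The first puck went into the bay and part-way down the chute. Before I gripped the second puck, it was knocked about 2–3 cm, so I measured it again. I then pushed the two down together until they met a hard stop at about 16 N.
- **Puck check:** Brightness along the chute in the scene camera picture puts the puck centres at about x = 30 and 90. A later picture through the shut cover fits that, with no gap showing.
- **Cover shut:** I closed it with the fingers to a hard stop at about 14 N. The fingertips were at z = 44 mm, which is the top of the shut panel. The camera pictures show its edges where they were at the start.
- **Blade:** It was pressed onto the tray floor before release. The handle looks the same size as at the start and lies about 4 mm from its first place. That it lies flat is inferred from this; I did not look at it closely again.

**Caliper turned:** it is about 3.5° off its starting angle. It was already turned in the picture taken after the knock and before the gripper reached that puck, so the knocked puck most likely pushed it. It changed only about 0.3° after that, and I left it as it was. The other bystanders show no movement between the first and last pictures.

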